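# Lock the retaining bar over the vacuum chamber lid

### The job

Secure the lid of the small vacuum chamber for pumping down: pick up the long aluminium bar, lay it across the open front ledges of the two uprights that flank the chamber, sticking out about equally at both ends, and let go of it there. Then push it back, away from the ledges' open front, under the two hooks until both ends drop down into their notches. Do not drop the bar, use the long one and not the short one, and leave the other loose things on the bench where they are.

Things in the scene. Friction and masses are not known exactly. Their poses are not given: they have to be found in the camera images.
- bar: The long retaining bar: plain aluminium, square section 22 x 22 mm, 200 mm long, 0.18 to 0.31 kg, lying on the bench. Origin at its centre (11 mm above whatever it lies on); its y axis runs along its length. Both ends and all four sides are alike.
- clamp: Fixed fixture: low round white vacuum chamber, grey lid, between two equal aluminium uprights at y = 75 to 93 and -75 to -93 mm, on a dark plate (x -97 to 73, y -102 to 102, 8 mm thick). Origin: chamber's centre at bench height; x points from the uprights' open front to their closed back, roughly away from the robot; z up. Front to back each upright has ledge, notch, back wall.
- ledges (a point): Point midway between the two open front ledges, at their level, 78 mm above the bench; axes as the clamp's. Both ledges are flat, 18 mm wide in y, and span clamp x = -75 to -14 mm, where they end in an 8 mm step down into the notches. A bar lying on them has its centre 89 mm above the bench.
- notches (a point): Point midway between the two notches, at floor level, 70 mm above the bench, at clamp x = 0. Notches span x = -14 to 14 mm; back wall x = 14 to 32. A bar pushed along the ledges to the back wall falls in by its weight: centre then 81 mm above the bench, at x = -3 to 3 mm.
- hooks (a point): Point midway between the two hooks, at their underside, 107 mm above the bench, at clamp x = 8 mm. Each hook is a roof over its notch, clamp x = -16 to 32 mm, same y as the uprights, top 120 mm above the bench. Between the uprights it is open from above.
- lid (a point): Centre of the chamber lid's top face, 56 mm above the bench; lid 136 mm across. A rubber bumper stands here (24 mm across, top 66 mm above the bench); two black knobs stand at clamp x = 45, y = +/-20 mm (18 mm across, top 76 mm above the bench).
- short_bar: A spare bar, not to be used: the same aluminium section, 22 x 22 mm, but only 120 mm long. Origin at its centre, y along its length.
- flange: A loose steel ring, 64 mm across, 18 mm high. Origin under its centre. Not to be disturbed.
- spanner: A loose spanner 150 mm long, lying along its x axis. Not to be disturbed.
- jar: A small amber jar with black cap, 60 mm across, 80 mm high. Origin under its centre. Not to be disturbed.
- case: A closed grey plastic case, 60 x 90 x 30 mm. Origin under its centre. Not to be disturbed.
- elbow: A steel vacuum pipe elbow, standing 70 mm high. Origin under its foot. Not to be disturbed.

How it is judged:
By the outcome, as a careful person would: the job done as asked, in the order asked, and still so for the second after the job is handed in, with the robot touching nothing.
It also fails if it takes over 58 s, if anything falls off the work surface, if the arm or the gripper's body presses on something with over 40 N, if the wrist force passes 120 N, or if a joint passes its speed limit or range.

### The arm

A 7-joint arm with a two-finger parallel gripper is mounted at the origin on the work surface. World frame = base frame: x ahead of the robot, y to its left, z up, the work surface at z = 0. Lengths are in m, angles in rad, forces in N, time in s.
With the tool pointing down it reaches from about 0.4 to 0.875 m from the base axis. Payload 6.5 kg.
Tool frame: the origin (TCP) lies at the very end of the fingers, on their centre line; the grasp point (between the pads) lies 19 mm behind it; x points along the fingers, y is the direction in which the jaws open and shut, and the axes are right-handed (so a half turn about x gives the same grasp; the last joint's range is limited). The gripper opens to 85 mm and grips with 20 to 120 N. Pads are 22 mm wide; open, the fingers measure 114 mm over their backs; the gripper's body (76 mm by 85 mm) begins 54 mm behind the grasp point. The pads swing forward as they close: fully open they stand 13 mm farther back than shut.
Start: joints at [1.145, 0.536, -0.004, 1.538, 0.003, 1.067, -0.071], TCP at [0.229, -0.608, 0.207] pointing down, gripper open.
Joint ranges: [-2.7, 2.7], [-0.37, 2.16], [-1.27, 1.26], [0.24, 2.4], [-1.31, 4.45], [0.19, 1.91], [-2.76, 2.76]. Speed limits (rad/s): [2.39, 2.39, 3.14, 3.14, 3.14, 3.14, 3.14].

### API

Orientations are given as a unit quaternion [x, y, z, w].
In Python, from workcell import manip gives the robot as it stands.
- The arm moves only by the shell command python3 -m jog 'ROWS' [OPENING]. ROWS is JSON, a list of rows, each an object of numbers: "x", "y", "z": the shift along the world's x, y, z in m; "rx", "ry", "rz": the turn, a rotation vector about the world's x, y, z in rad. A call has 1 to 5 rows; each row is the pose to reach, as a shift and turn from the pose commanded when the call began; what a row does not reach only later rows make up. A row lasts 1/8 s, in which the tool goes at most 62.5 mm and 10.7 degrees, less where a joint would pass 70% of its speed; a pose out of reach is approached as far as the arm can. A call with a gripper value outside its range is refused whole. OPENING is the opening in per cent of the stroke, from 0 (shut) to 100 (fully open), set as the call begins (- or left out, the last holds). The fingers move at their own pace and stop on an object; the grip force is fixed at half the most. Time passes only in rows, so rows that repeat a pose let the fingers close. It gives the time, the measured TCP pose, the force and the opening at its end, in the units of the state.
- manip.state(): the state, without advancing time (a new reading comes with each control period).
- manip.capture(name): name is "side" or "top"; returns a dict with "color" (480x640x3 uint8, blue, green, red), "depth" (480x640 float32, m along the optical axis (not along the pixel's ray), 0 where there is no reading), "mtx" (3x3 intrinsics, pixels), "pose" (4x4, takes a point from camera to world coordinates). Camera axes: x right, y down, z forward; pixel columns grow to the right and rows downward; lengths in m; the calibration is good to about 2 mm. A picture is of the moment at which its call begins.
- manip.sign_off(): hands the job in, once; it reports no verdict.
The state is a dict: "time": time; "qpos": joint angles; "joint_velocities": joint speeds; "effort": joint torques, N m; "tcp_pos": TCP position; "tool_rot": TCP orientation; "ft_force": force on the tool from outside, world axes, zero at the start; "moment": the same for the moment, N m; "opening": opening from 0.0 (shut) to 1.0 (fully open).
Only numpy, scipy, OpenCV 4.12 (cv2) and the standard library are available. Lean on these libraries where they do the work, as an engineer would, in place of code of your own. Each camera call takes 0.05 s, during which the arm holds its last target.

## Working session

There is one attempt and no reset: what is moved stays moved. The work goes in short steps, Python scripts to look and compute and a shell command to move; the robot and the scene stay as the last step left them, time stands still between calls to the robot, and variables do not carry over. Pictures are saved under pics/ and viewed, and the job is handed in when it is done.

```bash
mkdir -p pics; ls
python3 - <<'E'
from workcell import manip
import cv2,numpy as np
for n in("side","top"):
    c=manip.capture(n); cv2.imwrite(f"pics/{n}0.png",c["color"]); np.savez(f"{n}0.npz",**c)
    print(n,c["mtx"].round(1).tolist(),c["pose"].round(3).tolist(),(c["depth"]>0).mean())
s=manip.state();print(s)
E
```

```text
pics
side [[434.2, 0.0, 318.8], [0.0, 434.2, 229.7], [0.0, 0.0, 1.0]] [[0.995, -0.082, 0.06, 0.487], [-0.1, -0.672, 0.734, -0.767], [-0.02, -0.736, -0.676, 0.741], [0.0, 0.0, 0.0, 1.0]] 0.9958919270833333
top [[436.5, 0.0, 324.1], [0.0, 436.5, 240.4], [0.0, 0.0, 1.0]] [[-0.024, -0.993, 0.113, 0.47], [-0.999, 0.026, 0.023, -0.035], [-0.026, -0.113, -0.993, 1.072], [0.0, 0.0, 0.0, 1.0]] 0.995966796875
{'time': 0.1, 'qpos': array([ 1.14482604,  0.53713797, -0.00445318,  1.53876719,  0.00259757,
        1.06728754, -0.07121089]), 'joint_velocities': array([ 1.84110953e-04,  5.03678865e-05, -9.23757064e-04, -2.30271820e-03,
        9.98109274e-05,  2.05136497e-04,  9.14519721e-04]), 'effort': array([ 2.99738560e-03, -5.84567213e+01,  1.05222367e+00, -2.59779239e+01,
        1.27092388e-02,  4.55862508e-03, -1.35108249e-05]), 'tcp_pos': array([ 0.22861855, -0.60782048,  0.20647254]), 'tool_rot': array([-0.69555408, -0.12708462,  0.69583052, -0.12599173]), 'ft_force': array([-0.65434065,  0.25764967,  0.24313237]), 'moment': array([ 0.07978846,  0.02527175, -0.00043564]), 'opening': 1.002892299363454}
```

View pics/top0.png

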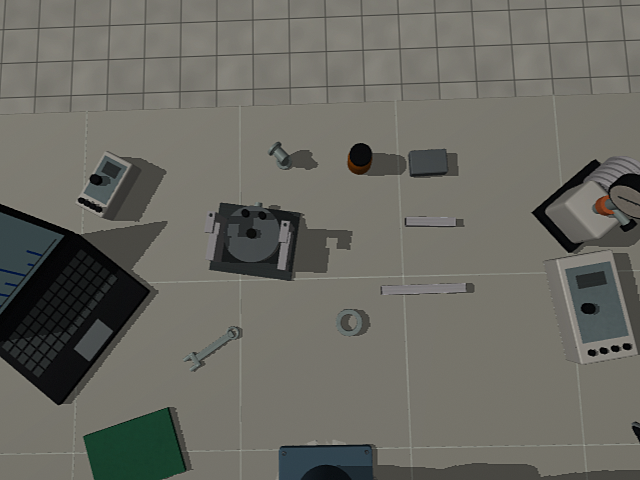

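View pics/side0.png

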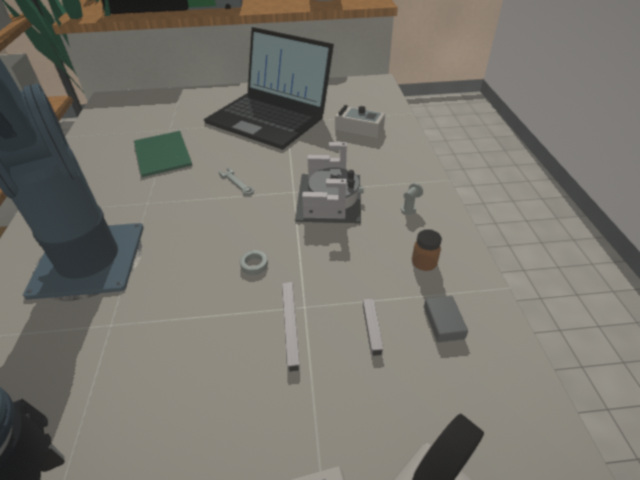

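The top view shows the long bar at about (427,288), the short bar at (432,221) and the clamp at (252,240). The ring is at (349,322). The side view agrees. Next I measure the bar and the clamp.

```bash
cat > h.py <<'E'
import numpy as np,cv2
def ray(c,uv,z):
    uv=np.atleast_2d(np.asarray(uv,float)); K=c["mtx"];P=c["pose"]
    d=np.c_[(uv[:,0]-K[0,2])/K[0,0],(uv[:,1]-K[1,2])/K[1,1],np.ones(len(uv))]@P[:3,:3].T
    o=P[:3,3]; return o+d*((z-o[2])/d[:,2])[:,None]
def cloud(c):
    K=c["mtx"];P=c["pose"];h,w=c["depth"].shape;u,v=np.meshgrid(np.arange(w),np.arange(h));d=c["depth"]
    p=np.stack([(u-K[0,2])/K[0,0]*d,(v-K[1,2])/K[1,1]*d,d],-1)
    return p@P[:3,:3].T+P[:3,3]
E
python3 - <<'E'
from h import *
for n,roi in(("top",(370,270,110,35)),("side",(270,270,40,110))):
    c=dict(np.load(n+"0.npz")); p=cloud(c); x,y,w,h=roi
    q=p[y:y+h,x:x+w]; print(n,"bench z",np.median(q[...,2]))
    m=(q[...,2]>np.median(q[...,2])+.012); pts=q[m]
    tp=pts[pts[:,2]>np.percentile(pts[:,2],50)-.004]
    (cx,cy),(a,b),ang=cv2.minAreaRect((tp[:,:2]*1000).astype(np.float32)); print("bar depth",len(pts),cx,cy,a,b,ang,np.median(tp[:,2]))
    bx=cv2.boxPoints(((cx,cy),(a,b),ang));print(bx.round(1).tolist())
    # colour
    im=c["color"]; g=im[y:y+h,x:x+w].min(2); t,mm=cv2.threshold(g,0,255,cv2.THRESH_OTSU)
    cs,_=cv2.findContours(mm,0,1);k=max(cs,key=cv2.contourArea)+np.array([x,y]);r=cv2.minAreaRect(k);
    w3=ray(c,cv2.boxPoints(r),.022);print("col",(w3[:,:2]*1000).round(1).tolist(),(w3.mean(0)*1000).round(1))
# clamp
for n,roi in(("top",(190,190,125,100)),("side",(285,135,90,95))):
    c=dict(np.load(n+"0.npz")); p=cloud(c); x,y,w,h=roi; q=p[y:y+h,x:x+w].reshape(-1,3)
    hh=np.histogram(q[:,2],bins=np.arange(0,.14,.005));print(n,hh[0].tolist())
    for lo,hi,nm in((.112,.128,"hooks"),(.072,.086,"ledge"),(.05,.062,"lid")):
        s=q[(q[:,2]>lo)&(q[:,2]<hi)];print(nm,len(s),(s.min(0)*1000).round(),(s.max(0)*1000).round(), (np.median(s,0)*1000).round(1))
    im=c["color"][y:y+h,x:x+w]; cv2.imwrite(f"pics/clamp_{n}.png",cv2.resize(im,None,fx=6,fy=6,interpolation=2))
E
```

```text
top bench z -0.0014333482482684623
bar depth 797 468.2529296875 -190.2509307861328 21.894210815429688 310.9485778808594 0.5405767560005188 0.019849832467738415
[[455.79998779296875, -34.900001525878906], [458.79998779296875, -345.79998779296875], [480.70001220703125, -345.6000061035156], [477.70001220703125, -34.70000076293945]]
col [[435.3, -116.1], [516.0, -118.9], [509.6, -377.8], [429.5, -372.7]] [ 472.6 -246.4   22. ]
side bench z 0.000796049940969823
bar depth 960 470.1023864746094 -455.10601806640625 22.938613891601562 624.0414428710938 1.0173923969268799 0.022196398867598055
[[453.1000061035156, -143.3000030517578], [464.20001220703125, -767.2999877929688], [487.1000061035156, -766.9000244140625], [476.0, -142.89999389648438]]
col [[452.3, -145.0], [475.8, -145.1], [477.7, -343.3], [457.8, -342.9]] [ 465.9 -244.1   22. ]
top [1540, 1251, 60, 36, 36, 41, 52, 54, 31, 108, 1766, 605, 113, 121, 253, 299, 10, 9, 11, 4, 13, 20, 40, 310, 33, 0, 0, 0]
hooks 373 [577.  64. 112.] [652. 254. 123.] [615.7 230.2 117.8]
ledge 528 [521.  63.  72.] [663. 262.  86.] [571.2 167.4  75.4]
lid 2407 [519.  63.  50.] [674. 256.  62.] [603.4 158.9  53.8]
side [2824, 763, 177, 129, 90, 91, 108, 110, 102, 108, 247, 819, 139, 205, 160, 278, 47, 17, 22, 22, 26, 44, 54, 115, 105, 0, 0, 0]
hooks 255 [576.  62. 112.] [650. 255. 123.] [610.9  80.8 119.5]
ledge 411 [517.  60.  72.] [660. 263.  86.] [573.1 127.1  77.6]
lid 1113 [517.  62.  50.] [672. 248.  62.] [590.7 164.6  56.3]
```

```bash
python3 -m jog --help | head -20
```

```text
invalid input: not JSON, or not a number
```

Run:
```python
from h import *
def rect(s,nm):
    (cx,cy),(a,b),g=cv2.minAreaRect((s[:,:2]*1000).astype(np.float32));print("  ",nm,len(s),"c",round(cx,1),round(cy,1),"size",round(a,1),round(b,1),"ang",round(g,2),"z",(np.median(s[:,2])*1000).round(1),"med",(np.median(s[:,:2],0)*1000).round(1))
for n in("top","side"):
    c=dict(np.load(n+"0.npz")); p=cloud(c); Z=p[...,2]; print(n)
    ok=(c["depth"]>.1)
    X,Y=p[...,0],p[...,1]
    def cc(m):
        k,l,st,_=cv2.connectedComponentsWithStats(m.astype(np.uint8));return [l==i for i in range(1,k) if st[i,4]>25]
    A=ok&(X>.35)&(X<.75)&(Y>-.45)&(Y<.3)
    for nm,lo,hi in(("low",.013,.027),("hooks",.113,.126),("ledge",.0715,.084),("lid",.049,.061)):
        print(nm)
        for m in cc(A&(Z>lo)&(Z<hi)): rect(p[m],nm)
    print("plate"); m=A&(Z>.004)&(Z<.013)&(c["color"].max(2)<80)
    for m in cc(m): rect(p[m],"plate")
```

```text
top
low
   low 46 c 748.3 -256.2 size 53.5 2.8 ang 89.46 z 21.2 med [ 748.6 -254.3]
   low 451 c 630.8 -270.2 size 119.0 22.2 ang 87.77 z 19.8 med [ 630.7 -270.1]
   low 46 c 579.3 239.4 size 2.4 66.2 ang 81.41 z 20.9 med [575.2 240.4]
   low 785 c 468.8 -245.7 size 22.0 200.0 ang 0.58 z 19.8 med [ 468.7 -246. ]
   low 307 c 393.4 -65.6 size 62.0 60.6 ang 43.7 z 15.8 med [393.1 -65.9]
hooks
   hooks 186 c 628.8 240.6 size 19.8 48.2 ang 80.15 z 117.8 med [628.3 240.4]
   hooks 180 c 602.1 75.0 size 18.7 48.0 ang 81.13 z 118.1 med [602.4  75.1]
ledge
   ledge 43 c 654.8 171.4 size 17.2 14.7 ang 28.34 z 73.6 med [655.6 171.1]
   ledge 42 c 649.5 132.3 size 16.4 14.8 ang 62.28 z 73.5 med [649.7 131.4]
   ledge 216 c 577.1 248.9 size 19.4 61.0 ang 81.28 z 75.6 med [575.9 248.2]
   ledge 212 c 550.7 83.3 size 17.9 60.9 ang 80.89 z 75.7 med [550.6  83.3]
lid
   lid 2346 c 607.2 159.2 size 133.9 133.9 ang 86.87 z 53.8 med [604.5 158.5]
   lid 70 c 598.8 236.8 size 2.4 105.4 ang 80.72 z 54.7 med [600.3 236.3]
plate
   plate 197 c 671.3 218.0 size 66.2 38.3 ang 80.54 z 6.1 med [678.8 227.6]
  
[... 697 characters left out ...]
.]
ledge
   ledge 126 c 574.0 249.2 size 23.1 61.2 ang 84.7 z 77.9 med [574.5 245.9]
   ledge 26 c 651.8 170.8 size 14.9 16.3 ang 86.57 z 76.2 med [652.9 170.1]
   ledge 29 c 647.2 133.0 size 17.7 15.8 ang 39.92 z 75.7 med [646.4 130.6]
   ledge 165 c 549.6 82.8 size 21.9 64.8 ang 82.33 z 77.8 med [548.5  81.3]
   ledge 33 c 609.0 67.8 size 11.9 23.4 ang 46.65 z 77.4 med [610.1  65.4]
lid
   lid 959 c 604.3 170.9 size 140.7 136.4 ang 82.69 z 56.3 med [594.2 175.2]
   lid 153 c 568.3 72.0 size 7.2 105.3 ang 81.16 z 55.1 med [566.2  72.2]
plate
   plate 391 c 602.3 69.4 size 181.3 79.3 ang 21.77 z 8.0 med [637.1  71.7]
   plate 28 c 467.9 -345.2 size 16.9 3.1 ang 0.55 z 7.4 med [ 468.  -344.9]
```

View pics/clamp_top.png

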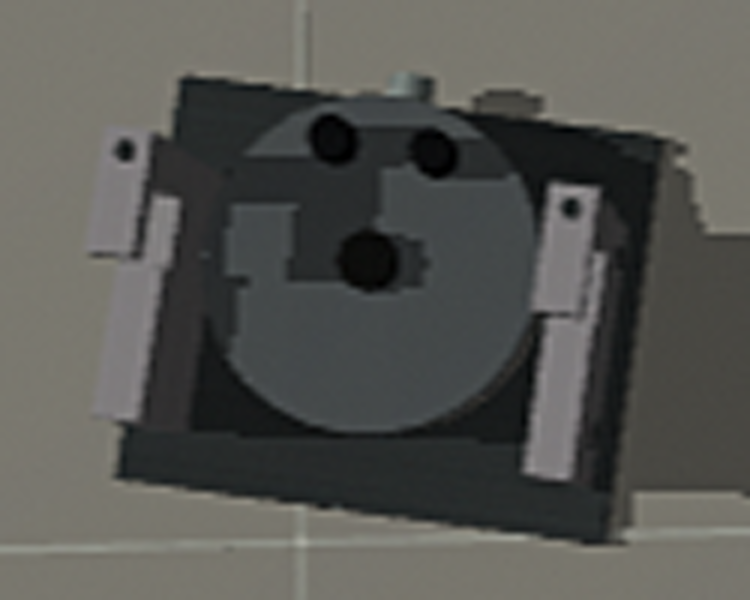

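View pics/clamp_side.png

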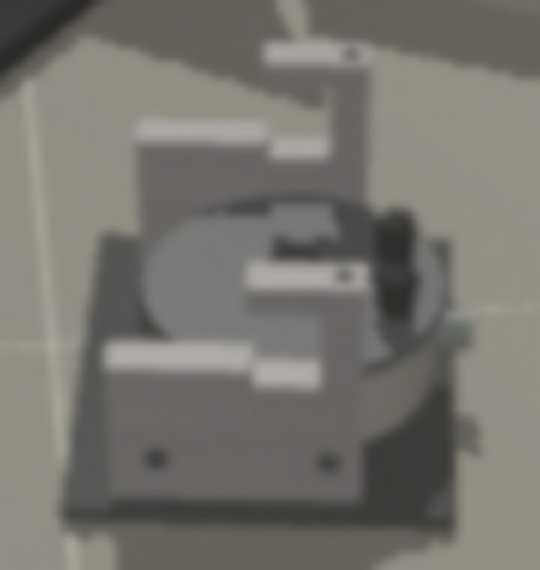

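```bash
cat >> h.py <<'E'
from scipy.spatial.transform import Rotation as R
def show():
    from workcell import manip
    s=manip.state(); m=R.from_quat(s["tool_rot"]).as_matrix()
    print("t",round(s["time"],2),"tcp",(s["tcp_pos"]*1000).round(1),"toolx",m[:,0].round(4),"tooly",m[:,1].round(4),"yawY",np.degrees(np.arctan2(m[1,1],m[0,1])).round(2),"q",s["qpos"].round(2),"F",s["ft_force"].round(1),"op",round(s["opening"],3))
    return s
E
python3 -c "
from h import *
s=show()
a=R.from_quat(s['tool_rot'])
tgt=R.from_matrix(np.array([[0,0,-1],[-np.cos(0)*0,0,0],[0,0,0]]).T) if 0 else None
for yaw in(.6,180.6):
    y=np.array([np.cos(np.radians(yaw)),np.sin(np.radians(yaw)),0]);x=np.array([0,0,-1.]);m=np.c_[x,y,np.cross(x,y)]
    print(yaw,(R.from_matrix(m)*a.inv()).as_rotvec().round(4))
print((np.array([.4675,-.2452,.003])-s['tcp_pos']).round(4))
"
```

```text
t 0.1 tcp [ 228.6 -607.8  206.5] toolx [-7.0e-04  1.5e-03 -1.0e+00] tooly [ 0.3521 -0.936  -0.0016] yawY -69.38 q [ 1.14  0.54 -0.    1.54  0.    1.07 -0.07] F [-0.7  0.3  0.2] op 1.003
0.6 [-9.0000e-04 -1.5000e-03  1.2214e+00]
180.6 [-1.6000e-03  9.0000e-04 -1.9202e+00]
[ 0.2389  0.3626 -0.2035]
```

```bash
python3 -m jog '[{"x":0.05,"y":0.07,"z":-0.02,"rz":0.18},{"x":0.085,"y":0.125,"z":-0.04,"rz":0.36},{"x":0.12,"y":0.18,"z":-0.06,"rz":0.54},{"x":0.155,"y":0.235,"z":-0.08,"rz":0.72},{"x":0.19,"y":0.28,"z":-0.1,"rz":0.9}]' 70; python3 -c "
from h import *
show()"
```

```text
t 0.1 tcp [ 228.6 -607.8  206.5] toolx [-7.0e-04  1.5e-03 -1.0e+00] tooly [ 0.3521 -0.936  -0.0016] yawY -69.38 q [ 1.14  0.54 -0.    1.54  0.    1.07 -0.07] F [-0.7  0.3  0.2] op 1.003invalid input at $[0]: expected keys x, y, z, rx, ry, rz
```

```bash
python3 -m jog '[{"x":0.035,"y":0.05,"z":-0.02,"rx":0,"ry":0,"rz":0.18},{"x":0.07,"y":0.10,"z":-0.04,"rx":0,"ry":0,"rz":0.36},{"x":0.105,"y":0.15,"z":-0.06,"rx":0,"ry":0,"rz":0.54},{"x":0.14,"y":0.20,"z":-0.08,"rx":0,"ry":0,"rz":0.72},{"x":0.175,"y":0.25,"z":-0.10,"rx":0,"ry":0,"rz":0.9}]' 70; python3 -c "
from h import *
show()"
```

```text
time: 0.72
tcp_pos: [0.3998, -0.3634, 0.1093]
tool_rot: [0.57, 0.418, -0.57, 0.418]
ft_force: [0.3, -1.3, -0.6]
opening: 0.703
t 0.72 tcp [ 399.8 -363.4  109.3] toolx [ 0.  0. -1.] tooly [ 0.9538 -0.3006  0.    ] yawY -17.49 q [ 0.86  0.5  -0.27  1.9   0.18  0.77  0.19] F [ 0.3 -1.3 -0.6] op 0.703
```

```bash
python3 -m jog '[{"x":0.03,"y":0.05,"z":0,"rx":0,"ry":0,"rz":0.18},{"x":0.064,"y":0.1126,"z":-0.02,"rx":0,"ry":0,"rz":0.32},{"x":0.064,"y":0.1126,"z":-0.045,"rx":0,"ry":0,"rz":0.32},{"x":0.064,"y":0.1126,"z":-0.045,"rx":0,"ry":0,"rz":0.32}]'
python3 - <<'E'
from h import *
show()
from workcell import manip
for n in("side","top"):
    c=manip.capture(n);cv2.imwrite(f"pics/{n}1.png",c["color"][180:400,180:500] if n=="side" else c["color"][180:400,280:600])
E
```

```text
time: 1.23
tcp_pos: [0.4619, -0.2506, 0.0633]
tool_rot: [0.497, 0.504, -0.497, 0.501]
ft_force: [-0.1, -0.7, -0.1]
opening: 0.699
t 1.23 tcp [ 461.9 -250.6   63.3] toolx [-0.0038  0.0023 -1.    ] tooly [ 0.9999  0.0115 -0.0038] yawY 0.66 q [ 0.67  0.56 -0.34  1.95  0.28  0.68  0.18] F [-0.1 -0.7 -0.1] op 0.699
```

View pics/side1.png

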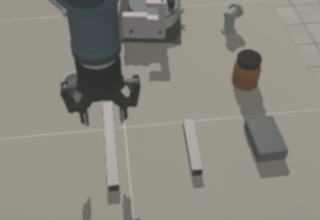

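The crop shows the open gripper straddling the far half of the long bar, around (105,90), with nothing else nearby. I let it settle before descending.

```bash
python3 -m jog '[{"x":0,"y":0,"z":0,"rx":0,"ry":0,"rz":0},{"x":0,"y":0,"z":0,"rx":0,"ry":0,"rz":0}]'; python3 -c "
from h import *
show()"
```

```text
time: 1.58
tcp_pos: [0.4632, -0.2537, 0.0658]
tool_rot: [0.498, 0.501, -0.498, 0.502]
ft_force: [0.2, -1.0, 0.1]
opening: 0.701
t 1.57 tcp [ 463.2 -253.7   65.8] toolx [ 0.001  -0.0011 -1.    ] tooly [1.     0.0073 0.001 ] yawY 0.42 q [ 0.68  0.56 -0.33  1.95  0.28  0.68  0.18] F [ 0.2 -1.   0.1] op 0.701
```

```bash
python3 -m jog '[{"x":0.004,"y":0.0085,"z":-0.02,"rx":0,"ry":0,"rz":0},{"x":0.004,"y":0.0085,"z":-0.045,"rx":0,"ry":0,"rz":0},{"x":0.004,"y":0.0085,"z":-0.055,"rx":0,"ry":0,"rz":0},{"x":0.004,"y":0.0085,"z":-0.055,"rx":0,"ry":0,"rz":0}]'; python3 -c "
from h import *
show()"
```

```text
time: 2.08
tcp_pos: [0.4668, -0.2442, 0.0099]
tool_rot: [0.498, 0.502, -0.498, 0.502]
ft_force: [0.4, -0.6, 0.0]
opening: 0.7
t 2.08 tcp [ 466.8 -244.2    9.9] toolx [-8.e-04  2.e-04 -1.e+00] tooly [ 1.0e+00  8.5e-03 -8.0e-04] yawY 0.49 q [ 0.62  0.66 -0.29  1.96  0.33  0.57  0.12] F [ 0.4 -0.6  0. ] op 0.7
```

```bash
python3 -m jog '[{"x":0,"y":-0.001,"z":-0.007,"rx":0,"ry":0,"rz":0},{"x":0,"y":-0.001,"z":-0.007,"rx":0,"ry":0,"rz":0}]' 70; python3 -m jog '[{"x":0,"y":0,"z":0,"rx":0,"ry":0,"rz":0},{"x":0,"y":0,"z":0,"rx":0,"ry":0,"rz":0},{"x":0,"y":0,"z":0,"rx":0,"ry":0,"rz":0},{"x":0,"y":0,"z":0,"rx":0,"ry":0,"rz":0},{"x":0,"y":0,"z":0,"rx":0,"ry":0,"rz":0}]' 0;  python3 -m jog '[{"x":0,"y":0,"z":0,"rx":0,"ry":0,"rz":0},{"x":0,"y":0,"z":0,"rx":0,"ry":0,"rz":0}]' 0
```

```text
time: 2.33
tcp_pos: [0.4672, -0.2453, 0.0031]
tool_rot: [0.498, 0.502, -0.498, 0.502]
ft_force: [-0.4, -0.2, -0.6]
opening: 0.701
time: 2.95
tcp_pos: [0.4671, -0.245, 0.003]
tool_rot: [0.498, 0.502, -0.498, 0.502]
ft_force: [-0.5, 0.8, -0.0]
opening: -0.002
time: 3.2
tcp_pos: [0.4671, -0.245, 0.003]
tool_rot: [0.498, 0.502, -0.498, 0.502]
ft_force: [1.1, -0.3, 0.0]
opening: -0.001
```

Run:
```python
from h import *
show()
from workcell import manip
for n in("side","top"):
    c=manip.capture(n);np.savez(n+"2.npz",**c);r=c["color"][200:400,200:420] if n=="side" else c["color"][180:340,330:530]
    cv2.imwrite(f"pics/{n}2.png",cv2.resize(r,None,fx=3,fy=3))
```

```text
t 3.2 tcp [ 467.1 -245.     3. ] toolx [-0.  0. -1.] tooly [ 1.     0.009 -0.   ] yawY 0.52 q [ 0.62  0.67 -0.29  1.96  0.34  0.56  0.11] F [ 1.1 -0.3  0. ] op -0.001
```

View pics/side2.png

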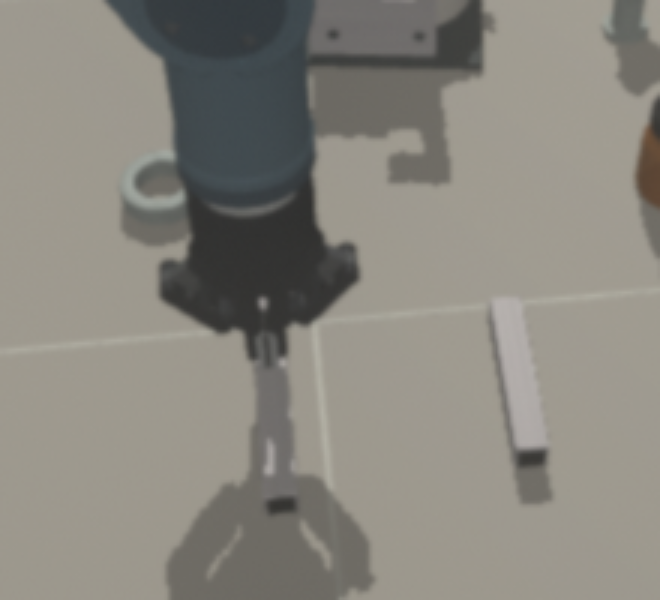

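View pics/top2.png

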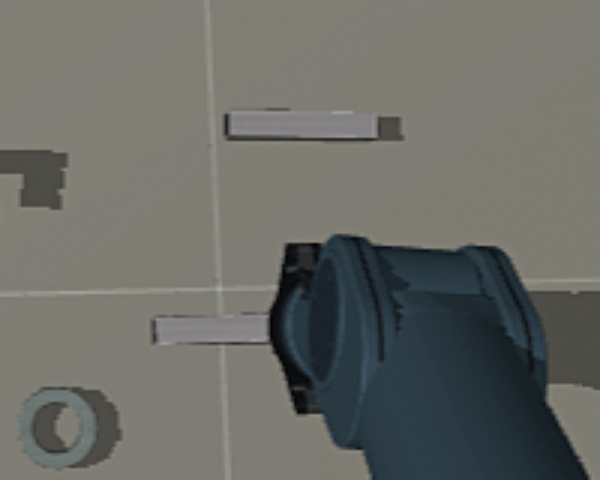

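The side view suggests the fingers are around the bar's middle at (268,345), yet the opening reads fully shut. A small lift will show whether the bar is held.

```bash
python3 -m jog '[{"x":0,"y":0,"z":0.008,"rx":0,"ry":0,"rz":0},{"x":0,"y":0,"z":0.02,"rx":0,"ry":0,"rz":0},{"x":0,"y":0,"z":0.03,"rx":0,"ry":0,"rz":0},{"x":0,"y":0,"z":0.03,"rx":0,"ry":0,"rz":0},{"x":0,"y":0,"z":0.03,"rx":0,"ry":0,"rz":0}]'
python3 - <<'E'
from h import *
show()
from workcell import manip
for n in("side","top"):
    c=manip.capture(n);np.savez(n+"3.npz",**c);r=c["color"][200:400,200:420] if n=="side" else c["color"][180:340,330:530]
    cv2.imwrite(f"pics/{n}3.png",cv2.resize(r,None,fx=3,fy=3))
E
```

```text
time: 3.92
tcp_pos: [0.467, -0.245, 0.033]
tool_rot: [0.498, 0.502, -0.498, 0.502]
ft_force: [1.0, 0.5, 0.0]
opening: -0.001
t 3.92 tcp [ 467. -245.   33.] toolx [-0.e+00 -1.e-04 -1.e+00] tooly [ 1.      0.0089 -0.    ] yawY 0.51 q [ 0.64  0.62 -0.31  1.96  0.31  0.62  0.13] F [1.  0.5 0. ] op -0.001
```

View pics/side3.png

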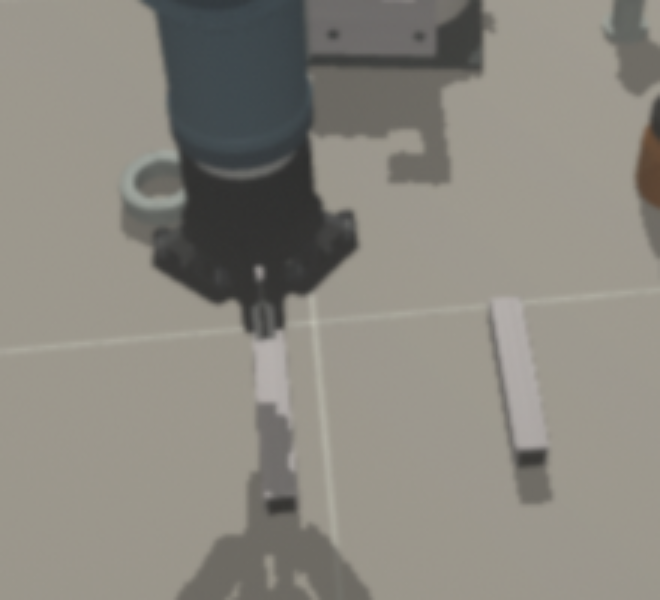

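The bar stayed on the bench, and in side3 the closed fingertip sits at about (263,335) above or behind it. So the reported TCP doesn't match what the fingers did. I check the true tip position by depth.

```bash
python3 - <<'E'
from h import *
for k in("2","3"):
    c=dict(np.load(f"side{k}.npz"));p=cloud(c)
    for v in range(298,330,2):
        r=p[v,282:296]; print(k,v,[(int(a*1000),int(b*1000),int(z*1000)) for a,b,z in r[::3]], c["color"][v,288].tolist())
    d=c["color"];m=(d.max(2)<70)&(p[...,0]>.38)&(p[...,0]<.56)&(p[...,1]>-.35)&(p[...,1]<-.15)&(c["depth"]>.1)&(p[...,2]<.2)
    q=p[m];i=np.argsort(q[:,2])
    mm=m&(p[...,2]>.01)
    for zz in np.arange(.01,.2,.01):
        s=q[(q[:,2]>zz)&(q[:,2]<zz+.01)]
        if len(s)>3: print("  z",round(zz,2),len(s),(s.min(0)*1000).round(),(s.max(0)*1000).round())
E
for i in 2 3; do python3 -c "
import cv2,numpy as np
c=np.load('side$i.npz')['color'];cv2.imwrite('pics/z$i.png',cv2.resize(c[260:340,240:340],None,fx=7,fy=7,interpolation=2))"; done
```

```text
2 298 [(457, -261, 113), (463, -255, 105), (468, -255, 104), (474, -261, 110), (479, -261, 109)] [63, 65, 66]
2 300 [(457, -262, 108), (461, -238, 77), (467, -237, 75), (473, -261, 105), (479, -261, 104)] [119, 121, 124]
2 302 [(457, -262, 102), (461, -241, 76), (467, -239, 72), (473, -261, 99), (479, -260, 97)] [105, 107, 109]
2 304 [(456, -261, 96), (461, -258, 91), (466, -243, 71), (473, -261, 92), (478, -261, 92)] [62, 64, 65]
2 306 [(455, -257, 84), (461, -256, 82), (487, -766, 740), (472, -255, 79), (478, -255, 78)] [56, 59, 58]
2 308 [(455, -256, 77), (460, -256, 76), (466, -249, 66), (472, -256, 74), (477, -257, 75)] [55, 58, 58]
2 310 [(454, -257, 73), (460, -257, 71), (466, -253, 65), (471, -257, 70), (477, -257, 68)] [69, 71, 71]
2 312 [(454, -250, 57), (460, -256, 64), (465, -255, 62), (471, -255, 61), (477, -251, 54)] [74, 76, 77]
2 314 [(453, -252, 53), (459, -256, 58), (465, -255, 56), (471, -256, 56), (476, -250, 47)] [71, 73, 73]
2 316 [(453, -251, 45), (459, -258, 53), (464, -255, 48), (470, -255, 48), (476, -252, 42)] [76, 78, 78]
2 318 [(452, -252, 40), (458, -252
[... 3284 characters left out ...]
 476. -250.   69.]
  z 0.07 13 [ 455. -253.   70.] [ 477. -250.   78.]
  z 0.08 15 [ 456. -253.   80.] [ 477. -250.   90.]
  z 0.09 13 [ 455. -257.   90.] [ 480. -239.   99.]
  z 0.1 95 [ 432. -260.  100.] [ 495. -236.  110.]
  z 0.11 204 [ 427. -259.  110.] [ 503. -234.  120.]
  z 0.12 150 [ 416. -264.  120.] [ 514. -235.  130.]
  z 0.13 157 [ 412. -264.  130.] [ 520. -237.  140.]
  z 0.14 242 [ 407. -264.  140.] [ 524. -243.  150.]
  z 0.15 187 [ 408. -266.  150.] [ 522. -238.  160.]
  z 0.16 136 [ 424. -265.  160.] [ 507. -240.  170.]
  z 0.17 51 [ 426. -258.  170.] [ 505. -240.  180.]
  z 0.18 39 [ 429. -283.  181.] [ 502. -251.  190.]
  z 0.19 166 [ 430. -284.  190.] [ 500. -257.  200.]
```

View pics/z2.png

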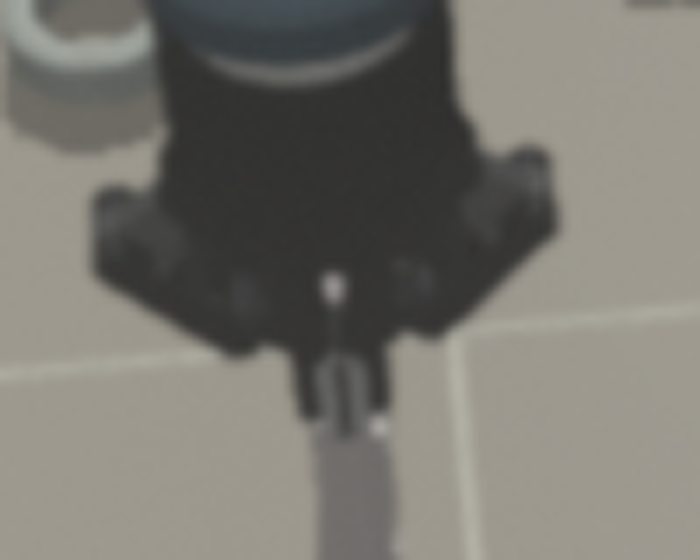

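View pics/z3.png

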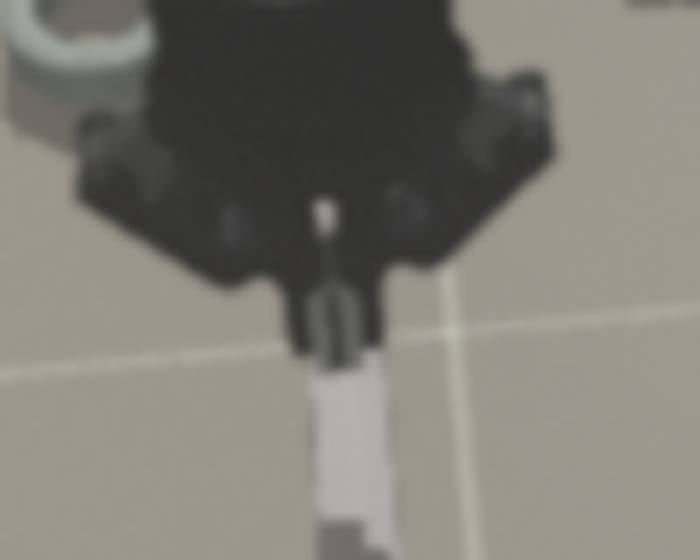

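Depth puts the closed tip about 30 mm higher than reported: roughly 35 mm true against 3 mm reported, and 62 against 33. x and y agree. I refine the offset before using it.

Run:
```python
from h import *
for k,rep in(("2",3),("3",33)):
    c=dict(np.load(f"side{k}.npz"));g=c["color"].astype(int).min(2);p=cloud(c)
    col=g[300:332,288]; print(rep,col.tolist())
    K=c["mtx"];P=c["pose"]
    for v in ((321.5,322.5,323) if k=="2" else (312,313,313.5)):
        d=P[:3,:3]@np.array([(288-K[0,2])/K[0,0],(v-K[1,2])/K[1,1],1]);t=(-.2555-P[1,3])/d[1];print(v,((P[:3,3]+t*d)*1000).round(1))
```

```text
3 [119, 119, 105, 80, 62, 57, 56, 56, 55, 58, 69, 77, 74, 71, 71, 73, 76, 78, 78, 80, 82, 85, 92, 102, 107, 107, 107, 107, 107, 107, 107, 107]
321.5 [ 463.7 -255.5   31.7]
322.5 [ 463.4 -255.5   28.4]
323 [ 463.3 -255.5   26.7]
33 [70, 81, 84, 80, 78, 74, 72, 73, 71, 70, 69, 71, 96, 143, 167, 172, 173, 173, 172, 172, 172, 173, 172, 172, 172, 172, 172, 171, 172, 171, 171, 171]
312 [ 465.7 -255.5   62.1]
313 [ 465.5 -255.5   58.9]
313.5 [ 465.4 -255.5   57.4]
```

```bash
python3 -m jog '[{"x":0,"y":0,"z":0,"rx":0,"ry":0,"rz":0},{"x":0,"y":0,"z":0,"rx":0,"ry":0,"rz":0},{"x":0,"y":0,"z":0,"rx":0,"ry":0,"rz":0},{"x":0,"y":0,"z":0,"rx":0,"ry":0,"rz":0}]' 70; python3 -m jog '[{"x":0,"y":0,"z":-0.02,"rx":0,"ry":0,"rz":0},{"x":0,"y":0,"z":-0.04,"rx":0,"ry":0,"rz":0},{"x":0,"y":0,"z":-0.05,"rx":0,"ry":0,"rz":0},{"x":0,"y":0,"z":-0.052,"rx":0,"ry":0,"rz":0},{"x":0,"y":0,"z":-0.054,"rx":0,"ry":0,"rz":0}]'
```

```text
time: 4.53
tcp_pos: [0.4671, -0.245, 0.033]
tool_rot: [0.498, 0.502, -0.498, 0.502]
ft_force: [0.7, 0.1, 0.3]
opening: 0.701
time: 5.15
tcp_pos: [0.4676, -0.2452, -0.0206]
tool_rot: [0.498, 0.502, -0.498, 0.503]
ft_force: [0.8, 0.5, 0.4]
opening: 0.697
```

Reported z is now −20.6 mm, which is about +6 mm true, and no force shows. I go 2 mm lower and close.

```bash
python3 -m jog '[{"x":0,"y":0,"z":-0.002,"rx":0,"ry":0,"rz":0},{"x":0,"y":0,"z":-0.002,"rx":0,"ry":0,"rz":0}]'; python3 -m jog '[{"x":0,"y":0,"z":0,"rx":0,"ry":0,"rz":0},{"x":0,"y":0,"z":0,"rx":0,"ry":0,"rz":0},{"x":0,"y":0,"z":0,"rx":0,"ry":0,"rz":0},{"x":0,"y":0,"z":0,"rx":0,"ry":0,"rz":0},{"x":0,"y":0,"z":0,"rx":0,"ry":0,"rz":0}]' 0
python3 - <<'E'
from h import *
show()
from workcell import manip
c=manip.capture("side");np.savez("side4.npz",**c);cv2.imwrite("pics/z4.png",cv2.resize(c["color"][260:380,240:340],None,fx=5,fy=5))
E
```

```text
time: 5.4
tcp_pos: [0.4673, -0.2451, -0.0228]
tool_rot: [0.498, 0.502, -0.498, 0.502]
ft_force: [-0.7, -0.5, -0.3]
opening: 0.698
time: 6.02
tcp_pos: [0.4676, -0.2451, -0.0226]
tool_rot: [0.498, 0.502, -0.498, 0.503]
ft_force: [-0.5, 0.5, 5.2]
opening: 0.246
t 6.03 tcp [ 467.6 -245.1  -22.6] toolx [ 8.e-04 -4.e-04 -1.e+00] tooly [1.e+00 9.e-03 7.e-04] yawY 0.52 q [ 0.6   0.71 -0.27  1.96  0.36  0.51  0.09] F [-0.5  0.5  5.2] op 0.246
```

View pics/z4.png

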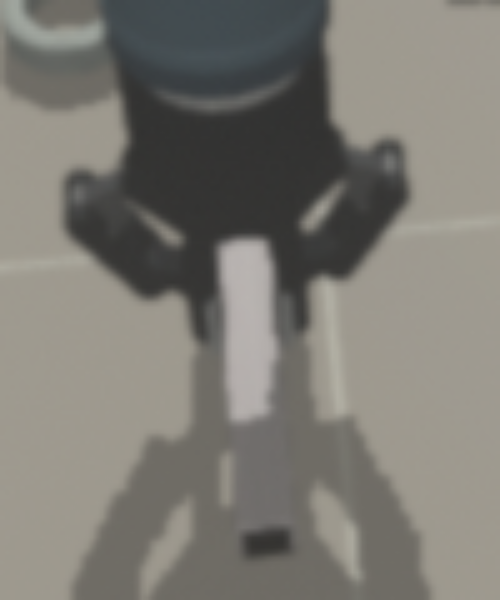

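The bar is gripped at its middle (opening 0.246, about 21 mm). Since the bar centre is 11 mm above the bench at reported z = −22.6, it will rest on the ledges at reported z ≈ 55. I lift.

```bash
python3 -m jog '[{"x":0,"y":0,"z":0.02,"rx":0,"ry":0,"rz":0},{"x":0,"y":0,"z":0.05,"rx":0,"ry":0,"rz":0},{"x":0,"y":0.01,"z":0.09,"rx":0,"ry":0,"rz":0},{"x":0.005,"y":0.03,"z":0.12,"rx":0,"ry":0,"rz":0},{"x":0.01,"y":0.06,"z":0.135,"rx":0,"ry":0,"rz":0}]'; python3 -m jog '[{"x":0.01,"y":0.04,"z":0,"rx":0,"ry":0,"rz":-0.04},{"x":0.02,"y":0.08,"z":0,"rx":0,"ry":0,"rz":-0.08},{"x":0.03,"y":0.12,"z":0,"rx":0,"ry":0,"rz":-0.12},{"x":0.04,"y":0.16,"z":0,"rx":0,"ry":0,"rz":-0.16},{"x":0.04,"y":0.19,"z":0,"rx":0,"ry":0,"rz":-0.169}]'
python3 - <<'E'
from h import *
show()
E
```

```text
time: 6.7
tcp_pos: [0.4774, -0.1855, 0.1131]
tool_rot: [0.498, 0.501, -0.498, 0.502]
ft_force: [1.0, 0.4, -2.6]
opening: 0.246
time: 7.32
tcp_pos: [0.517, 0.0071, 0.1115]
tool_rot: [-0.538, -0.459, 0.538, -0.458]
ft_force: [0.1, -0.9, -2.5]
opening: 0.247
t 7.33 tcp [517.    7.1 111.5] toolx [-6.e-04  6.e-04 -1.e+00] tooly [ 9.874e-01 -1.584e-01 -7.000e-04] yawY -9.11 q [ 0.19  0.48 -0.37  1.95  0.24  0.76 -0.47] F [ 0.1 -0.9 -2.5] op 0.247
```

```bash
python3 -m jog '[{"x":0.011,"y":0.04,"z":0,"rx":0,"ry":0,"rz":0},{"x":0.022,"y":0.08,"z":0,"rx":0,"ry":0,"rz":0},{"x":0.033,"y":0.12,"z":0,"rx":0,"ry":0,"rz":0},{"x":0.042,"y":0.157,"z":0,"rx":0,"ry":0,"rz":0},{"x":0.042,"y":0.1595,"z":-0.015,"rx":0,"ry":0,"rz":0}]'; python3 -m jog '[{"x":0,"y":0,"z":-0.015,"rx":0,"ry":0,"rz":0},{"x":0,"y":0,"z":-0.015,"rx":0,"ry":0,"rz":0},{"x":0,"y":0,"z":-0.015,"rx":0,"ry":0,"rz":0}]'
python3 - <<'E'
from h import *
show()
from workcell import manip
for n in("side","top"):
    c=manip.capture(n);np.savez(n+"5.npz",**c);r=c["color"][110:240,260:400] if n=="side" else c["color"][180:300,180:330]
    cv2.imwrite(f"pics/{n}5.png",cv2.resize(r,None,fx=5,fy=5))
    p=cloud(c);Z=p[...,2];m=(c["depth"]>.1)&(c["color"].min(2)>95)&(p[...,0]>.5)&(p[...,0]<.62)&(p[...,1]>.03)&(p[...,1]<.3)&(Z>.105)&(Z<.135)
    k,l,st,_=cv2.connectedComponentsWithStats(m.astype(np.uint8))
    for i in range(1,k):
        if st[i,4]>15:
            s=p[l==i];print(n,st[i,4],cv2.minAreaRect((s[:,:2]*1000).astype(np.float32)),np.median(s[:,2]))
E
```

```text
time: 7.95
tcp_pos: [0.5595, 0.1691, 0.0972]
tool_rot: [0.538, 0.46, -0.536, 0.459]
ft_force: [0.1, -0.2, -3.5]
opening: 0.239
time: 8.32
tcp_pos: [0.5592, 0.1633, 0.0819]
tool_rot: [-0.538, -0.458, 0.539, -0.458]
ft_force: [0.4, -0.8, -2.5]
opening: 0.242
t 8.32 tcp [559.2 163.3  81.9] toolx [-3.e-04 -6.e-04 -1.e+00] tooly [ 9.870e-01 -1.609e-01 -2.000e-04] yawY -9.26 q [-0.1   0.61 -0.36  1.79  0.29  0.79 -0.76] F [ 0.4 -0.8 -2.5] op 0.242
side 331 ((553.6838989257812, 151.96163940429688), (178.79473876953125, 28.414464950561523), 85.7325439453125) 0.1267083039891389
side 147 ((598.8167724609375, 75.60986328125), (22.185094833374023, 44.345375061035156), 79.97065734863281) 0.11787944467355405
top 39 ((589.545654296875, 76.85833740234375), (9.926833152770996, 22.18773651123047), 13.535423278808594) 0.11721248603988554
top 141 ((556.8677368164062, 129.91873168945312), (43.933223724365234, 17.76386070251465), 88.75904083251953) 0.1246117324831123
```

View pics/side5.png

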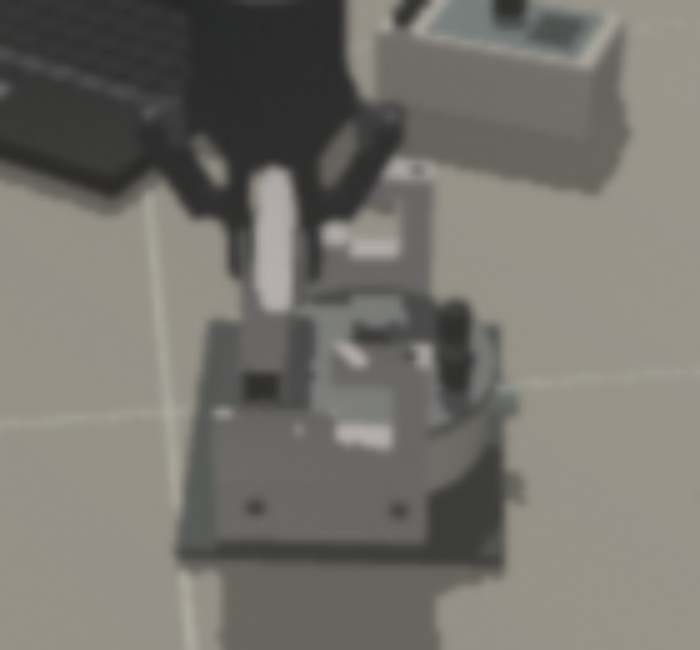

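View pics/top5.png

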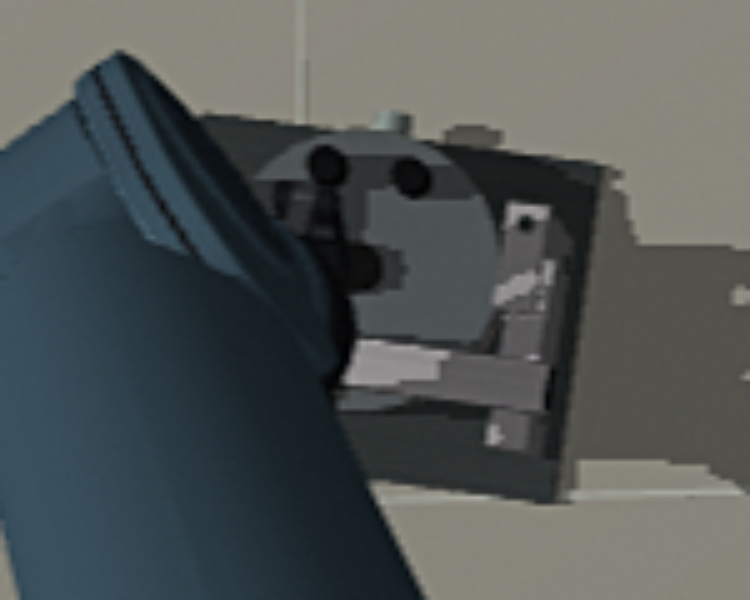

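The bar spans the uprights above the ledges. Its top measures 126.7 mm, matching the expected 126.5. I lower it, correcting y by +3 mm.

```bash
python3 -m jog '[{"x":0,"y":0.003,"z":-0.01,"rx":0,"ry":0,"rz":0},{"x":0,"y":0.003,"z":-0.018,"rx":0,"ry":0,"rz":0},{"x":0,"y":0.003,"z":-0.022,"rx":0,"ry":0,"rz":0},{"x":0,"y":0.003,"z":-0.0235,"rx":0,"ry":0,"rz":0},{"x":0,"y":0.003,"z":-0.0235,"rx":0,"ry":0,"rz":0}]'
python3 - <<'E'
from h import *
show()
from workcell import manip
for n in("side","top"):
    c=manip.capture(n);np.savez(n+"6.npz",**c);r=c["color"][110:240,260:400] if n=="side" else c["color"][180:300,180:330]
    cv2.imwrite(f"pics/{n}6.png",cv2.resize(r,None,fx=5,fy=5))
    p=cloud(c);Z=p[...,2];m=(c["depth"]>.1)&(p[...,0]>.5)&(p[...,0]<.62)&(p[...,1]>.03)&(p[...,1]<.3)&(Z>.095)&(Z<.106)
    k,l,st,_=cv2.connectedComponentsWithStats(m.astype(np.uint8))
    for i in range(1,k):
        if st[i,4]>15:
            s=p[l==i];print(n,st[i,4],(s.min(0)*1000).round(),(s.max(0)*1000).round(),np.median(s[:,2]))
E
```

```text
time: 9.05
tcp_pos: [0.5592, 0.1675, 0.0585]
tool_rot: [0.538, 0.458, -0.538, 0.458]
ft_force: [-0.4, 0.3, -2.9]
opening: 0.246
t 9.05 tcp [559.2 167.5  58.5] toolx [ 0.  0. -1.] tooly [ 0.9872 -0.1594  0.    ] yawY -9.17 q [-0.11  0.65 -0.35  1.8   0.31  0.74 -0.78] F [-0.4  0.3 -2.9] op 0.246
side 370 [532.  65.  95.] [579. 242. 106.] 0.10307834941052535
side 28 [605.  63.  95.] [620.  69. 104.] 0.09991459487002885
top 384 [535.  67.  95.] [566. 158. 106.] 0.10088271363613116
```

View pics/side6.png

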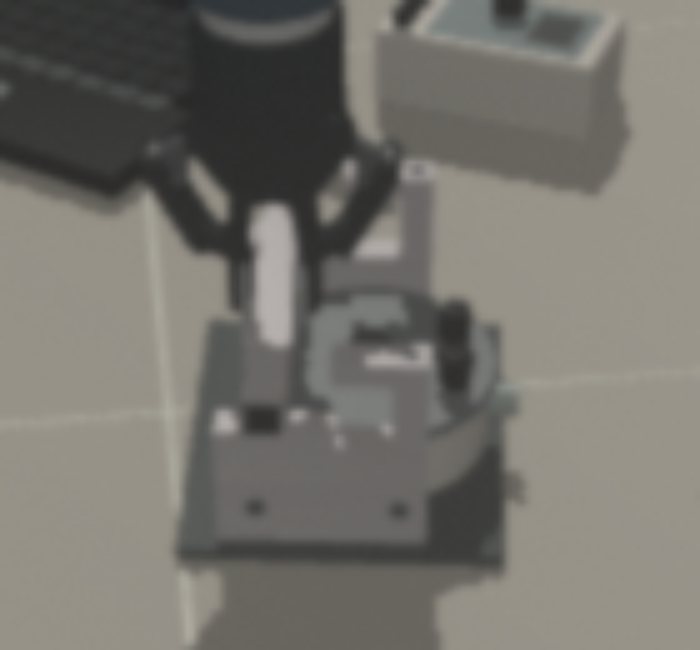

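The bar lies on line, about 3 mm above the ledges (top at 103 mm), with its near end at y = 65–67 mm against the 66 wanted. I lower until contact.

```bash
python3 -m jog '[{"x":0,"y":-0.001,"z":-0.001,"rx":0,"ry":0,"rz":0},{"x":0,"y":-0.001,"z":-0.002,"rx":0,"ry":0,"rz":0},{"x":0,"y":-0.001,"z":-0.0025,"rx":0,"ry":0,"rz":0},{"x":0,"y":-0.001,"z":-0.0025,"rx":0,"ry":0,"rz":0}]'; python3 -m jog '[{"x":0,"y":0,"z":-0.0005,"rx":0,"ry":0,"rz":0},{"x":0,"y":0,"z":-0.0005,"rx":0,"ry":0,"rz":0}]'
```

```text
time: 9.65
tcp_pos: [0.5591, 0.1665, 0.0559]
tool_rot: [-0.538, -0.458, 0.538, -0.458]
ft_force: [0.1, -0.3, -3.0]
opening: 0.24
time: 9.9
tcp_pos: [0.5591, 0.1665, 0.0555]
tool_rot: [-0.538, -0.458, 0.538, -0.458]
ft_force: [-0.7, 0.1, -2.6]
opening: 0.24
```

```bash
python3 -m jog '[{"x":0,"y":0,"z":-0.0005,"rx":0,"ry":0,"rz":0},{"x":0,"y":0,"z":-0.001,"rx":0,"ry":0,"rz":0},{"x":0,"y":0,"z":-0.001,"rx":0,"ry":0,"rz":0}]'; python3 -m jog '[{"x":0,"y":0,"z":-0.0005,"rx":0,"ry":0,"rz":0},{"x":0,"y":0,"z":-0.0005,"rx":0,"ry":0,"rz":0}]'
```

```text
time: 10.28
tcp_pos: [0.5592, 0.1665, 0.0554]
tool_rot: [-0.538, -0.458, 0.538, -0.459]
ft_force: [-3.6, -1.2, 6.7]
opening: 0.242
time: 10.52
tcp_pos: [0.5592, 0.1665, 0.0554]
tool_rot: [-0.538, -0.458, 0.538, -0.459]
ft_force: [-5.8, -2.4, 12.8]
opening: 0.246
```

Contact comes at reported z = 55.4, as predicted. I ease the pressure and open.

```bash
python3 -m jog '[{"x":0,"y":0,"z":0.001,"rx":0,"ry":0,"rz":0},{"x":0,"y":0,"z":0.001,"rx":0,"ry":0,"rz":0}]'; python3 -m jog '[{"x":0,"y":0,"z":0,"rx":0,"ry":0,"rz":0},{"x":0,"y":0,"z":0,"rx":0,"ry":0,"rz":0},{"x":0,"y":0,"z":0,"rx":0,"ry":0,"rz":0},{"x":0,"y":0,"z":0,"rx":0,"ry":0,"rz":0}]' 60; python3 -m jog '[{"x":0,"y":0,"z":0.02,"rx":0,"ry":0,"rz":0},{"x":0,"y":0,"z":0.05,"rx":0,"ry":0,"rz":0},{"x":-0.02,"y":0.003,"z":0.08,"rx":0,"ry":0,"rz":0},{"x":-0.06,"y":0.01,"z":0.08,"rx":0,"ry":0,"rz":0},{"x":-0.09,"y":0.0145,"z":0.08,"rx":0,"ry":0,"rz":0}]'
python3 - <<'E'
from h import *
show()
from workcell import manip
for n in("side","top"):
    c=manip.capture(n);np.savez(n+"7.npz",**c);r=c["color"][110:240,260:400] if n=="side" else c["color"][180:300,180:330]
    cv2.imwrite(f"pics/{n}7.png",cv2.resize(r,None,fx=5,fy=5))
    p=cloud(c);Z=p[...,2];m=(c["depth"]>.1)&(p[...,0]>.5)&(p[...,0]<.62)&(p[...,1]>.03)&(p[...,1]<.3)&(Z>.093)&(Z<.106)&(c["color"].min(2)>70)
    k,l,st,_=cv2.connectedComponentsWithStats(m.astype(np.uint8))
    for i in range(1,k):
        if st[i,4]>15:
            s=p[l==i];print(n,st[i,4],(s.min(0)*1000).round(),(s.max(0)*1000).round(),np.median(s[:,2]),cv2.minAreaRect((s[:,:2]*1000).astype(np.float32)))
E
```

```text
time: 10.78
tcp_pos: [0.5592, 0.1665, 0.0554]
tool_rot: [0.538, 0.458, -0.538, 0.459]
ft_force: [-2.2, -1.3, 5.8]
opening: 0.245
time: 11.28
tcp_pos: [0.5592, 0.1665, 0.0549]
tool_rot: [0.538, 0.458, -0.538, 0.458]
ft_force: [0.2, -0.0, 1.0]
opening: 0.599
time: 11.9
tcp_pos: [0.4683, 0.1816, 0.1367]
tool_rot: [0.539, 0.458, -0.538, 0.459]
ft_force: [0.2, 0.2, -0.6]
opening: 0.6
t 11.9 tcp [468.3 181.6 136.7] toolx [ 1.9e-03  6.0e-04 -1.0e+00] tooly [ 0.9873 -0.1587  0.0018] yawY -9.13 q [-0.12  0.42 -0.42  1.97  0.23  0.8  -0.83] F [ 0.2  0.2 -0.6] op 0.6
side 402 [532.  65.  94.] [581. 268. 104.] 0.10013523954132902 ((556.773681640625, 166.40374755859375), (203.087890625, 22.067750930786133), 80.9552993774414)
side 28 [605.  61.  94.] [620.  69. 105.] 0.09921240217922017 ((612.1417236328125, 64.70691680908203), (7.037240505218506, 14.706153869628906), 80.91255187988281)
top 845 [535.  67.  93.] [585. 264. 104.] 0.09759929279392376 ((559.7355346679688, 165.83197021484375), (198.0258026123047, 22.224851608276367), 80.79991912841797)
```

View pics/side7.png

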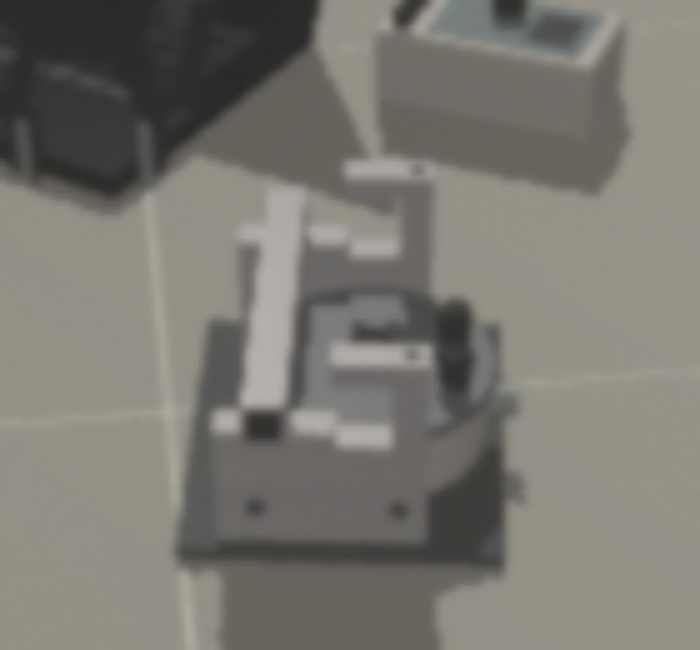

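View pics/top7.png

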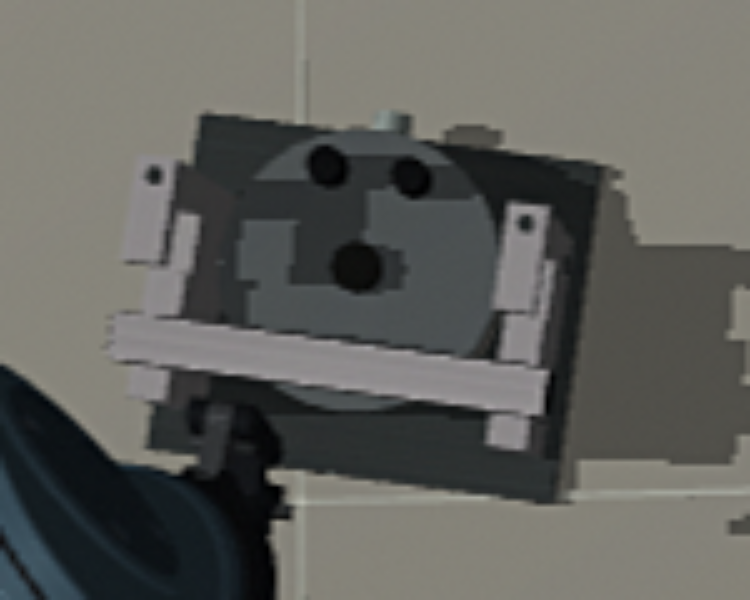

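The bar lies on both ledges in both views: centre (558,166) mm, yaw about −9.1°, clamp x ≈ −48 and y ≈ −0.5, and the gripper is off it. I turn the gripper 90° and open it fully so that two fingers push evenly.

```bash
python3 -m jog '[{"x":0,"y":0,"z":0,"rx":0,"ry":0,"rz":0.17},{"x":0,"y":0,"z":0,"rx":0,"ry":0,"rz":0.34},{"x":0,"y":0,"z":0,"rx":0,"ry":0,"rz":0.51},{"x":0,"y":0,"z":0,"rx":0,"ry":0,"rz":0.68},{"x":0,"y":0,"z":0,"rx":0,"ry":0,"rz":0.85}]' 100;  python3 -m jog '[{"x":0,"y":0,"z":0,"rx":0,"ry":0,"rz":0.17},{"x":0,"y":0,"z":0,"rx":0,"ry":0,"rz":0.34},{"x":0,"y":0,"z":0,"rx":0,"ry":0,"rz":0.51},{"x":0,"y":0,"z":0,"rx":0,"ry":0,"rz":0.68},{"x":0,"y":0,"z":0,"rx":0,"ry":0,"rz":0.72}]'; python3 -m jog '[{"x":0,"y":0,"z":0,"rx":0,"ry":0,"rz":0},{"x":0,"y":0,"z":0,"rx":0,"ry":0,"rz":0}]'
python3 - <<'E'
from h import *
show()
x=np.array([.9873,-.159]);y=np.array([.159,.9873]);o=np.array([606.7,159])
for a in(-100,-80,-19):print(a,o+a*x)
E
```

```text
time: 12.62
tcp_pos: [0.4705, 0.1809, 0.1361]
tool_rot: [0.3, 0.64, -0.3, 0.641]
ft_force: [-0.2, 0.2, -0.6]
opening: 1.001
time: 13.25
tcp_pos: [0.4702, 0.1808, 0.1357]
tool_rot: [0.057, 0.704, -0.057, 0.705]
ft_force: [-0.8, 1.1, 0.2]
opening: 1.001
time: 13.5
tcp_pos: [0.4694, 0.181, 0.1352]
tool_rot: [0.057, 0.705, -0.058, 0.705]
ft_force: [0.4, -0.6, -0.1]
opening: 0.996
t 13.5 tcp [469.4 181.  135.2] toolx [ 4.e-04 -1.e-04 -1.e+00] tooly [ 0.1621  0.9868 -0.    ] yawY 80.67 q [ 0.15  0.51 -0.78  1.95  0.46  0.87  0.54] F [ 0.4 -0.6 -0.1] op 0.996
-100 [507.97 174.9 ]
-80 [527.716 171.72 ]
-19 [587.9413 162.021 ]
```

```bash
python3 -m jog '[{"x":0.017,"y":-0.003,"z":-0.02,"rx":0,"ry":0,"rz":0},{"x":0.034,"y":-0.0053,"z":-0.045,"rx":0,"ry":0,"rz":0},{"x":0.034,"y":-0.0053,"z":-0.075,"rx":0,"ry":0,"rz":0.003},{"x":0.034,"y":-0.0053,"z":-0.093,"rx":0,"ry":0,"rz":0.003},{"x":0.034,"y":-0.0053,"z":-0.093,"rx":0,"ry":0,"rz":0.003}]'
python3 - <<'E'
from h import *
show()
from workcell import manip
for n in("side","top"):
    c=manip.capture(n);np.savez(n+"8.npz",**c);r=c["color"][110:240,260:400] if n=="side" else c["color"][180:300,180:330]
    cv2.imwrite(f"pics/{n}8.png",cv2.resize(r,None,fx=5,fy=5))
    p=cloud(c)
    m=(c["depth"]>.1)&(c["color"].max(2)<75)&(p[...,0]>.47)&(p[...,0]<.55)&(p[...,1]>.09)&(p[...,1]<.26)&(p[...,2]<.2)&(p[...,2]>.03)
    for z in np.arange(.05,.14,.01):
        s=p[m&(p[...,2]>=z)&(p[...,2]<z+.01)]
        if len(s)>2: print(n,round(z,2),len(s),(s.min(0)*1000).round(),(s.max(0)*1000).round())
E
```

```text
time: 14.12
tcp_pos: [0.5021, 0.1756, 0.0412]
tool_rot: [0.055, 0.706, -0.056, 0.704]
ft_force: [-0.0, -0.1, 1.0]
opening: 1.001
t 14.12 tcp [502.1 175.6  41.2] toolx [-2.1e-03 -8.0e-04 -1.0e+00] tooly [ 0.157   0.9876 -0.0011] yawY 80.97 q [ 0.08  0.69 -0.66  1.93  0.61  0.74  0.48] F [-0.  -0.1  1. ] op 1.001
side 0.08 7 [488. 121.  84.] [514. 219.  89.]
side 0.09 25 [486. 118.  90.] [515. 221. 100.]
side 0.1 24 [487. 117. 100.] [515. 217. 110.]
side 0.11 4 [487. 121. 110.] [497. 123. 112.]
side 0.12 12 [480. 101. 125.] [503. 126. 130.]
side 0.13 54 [481.  97. 130.] [509. 137. 140.]
top 0.05 20 [540. 135.  51.] [550. 190.  57.]
top 0.07 3 [540. 111.  75.] [548. 162.  80.]
top 0.08 8 [537.  92.  81.] [550. 176.  89.]
top 0.09 4 [541. 120.  92.] [549. 169.  98.]
top 0.12 5 [483. 101. 124.] [509. 128. 129.]
top 0.13 32 [480. 101. 130.] [510. 136. 140.]
```

View pics/side8.png

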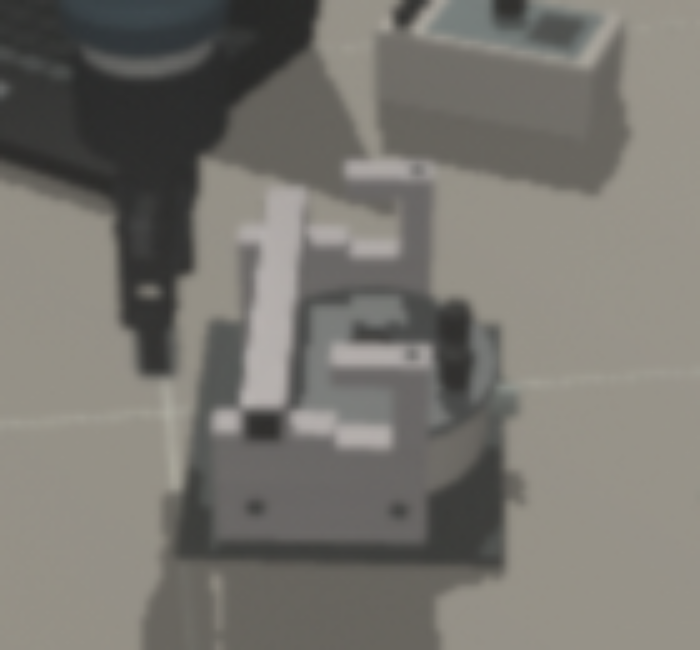

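View pics/top8.png

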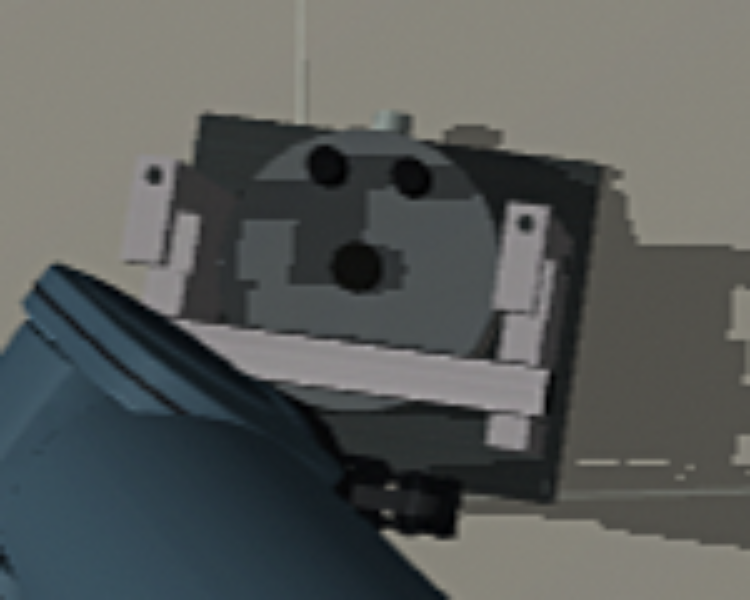

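The fingers stand in front of the bar with the near tip at about (155,375) in the side crop. The tip height is about 80 mm, between lid level and bar top. I lower 2 mm and push along clamp +x in steps.

```bash
python3 -m jog '[{"x":0.008,"y":-0.0013,"z":-0.002,"rx":0,"ry":0,"rz":0},{"x":0.0178,"y":-0.0029,"z":-0.002,"rx":0,"ry":0,"rz":0},{"x":0.0276,"y":-0.0044,"z":-0.002,"rx":0,"ry":0,"rz":0},{"x":0.035,"y":-0.0056,"z":-0.002,"rx":0,"ry":0,"rz":0},{"x":0.0415,"y":-0.0067,"z":-0.002,"rx":0,"ry":0,"rz":0}]'; python3 -m jog '[{"x":0.0065,"y":-0.001,"z":0,"rx":0,"ry":0,"rz":0},{"x":0.013,"y":-0.0021,"z":0,"rx":0,"ry":0,"rz":0},{"x":0.0195,"y":-0.0031,"z":0,"rx":0,"ry":0,"rz":0},{"x":0.026,"y":-0.0042,"z":0,"rx":0,"ry":0,"rz":0},{"x":0.0276,"y":-0.0044,"z":0,"rx":0,"ry":0,"rz":0}]'
python3 - <<'E'
from h import *
s=show();d=s["tcp_pos"][:2]*1000-[606.7,159];print("clamp",d@[.9873,-.159],d@[.159,.9873])
from workcell import manip
for n in("side","top"):
    c=manip.capture(n);np.savez(n+"9.npz",**c);r=c["color"][110:240,260:400] if n=="side" else c["color"][180:300,180:330]
    cv2.imwrite(f"pics/{n}9.png",cv2.resize(r,None,fx=5,fy=5))
E
```

```text
time: 14.85
tcp_pos: [0.5444, 0.1691, 0.0399]
tool_rot: [0.056, 0.705, -0.056, 0.704]
ft_force: [-3.2, 0.6, 1.9]
opening: 1.001
time: 15.48
tcp_pos: [0.5727, 0.1644, 0.04]
tool_rot: [0.056, 0.705, -0.056, 0.705]
ft_force: [-3.0, 0.6, 1.0]
opening: 0.999
t 15.47 tcp [572.7 164.4  40. ] toolx [ 2.e-04 -1.e-04 -1.e+00] tooly [ 0.1577  0.9875 -0.    ] yawY 80.93 q [ 0.1   0.77 -0.65  1.76  0.61  0.82  0.58] F [-3.   0.6  1. ] op 0.999
clamp -34.38055205465982 -0.07914392893903315
```

View pics/side9.png

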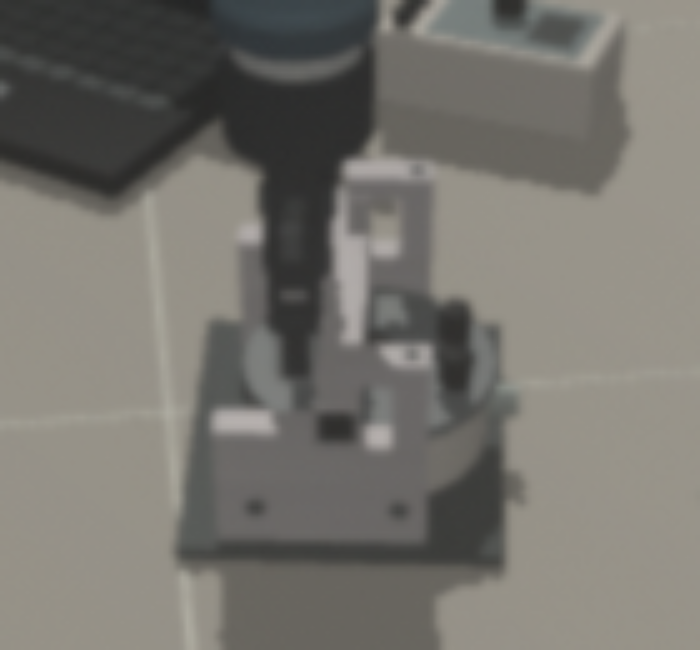

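View pics/top9.png

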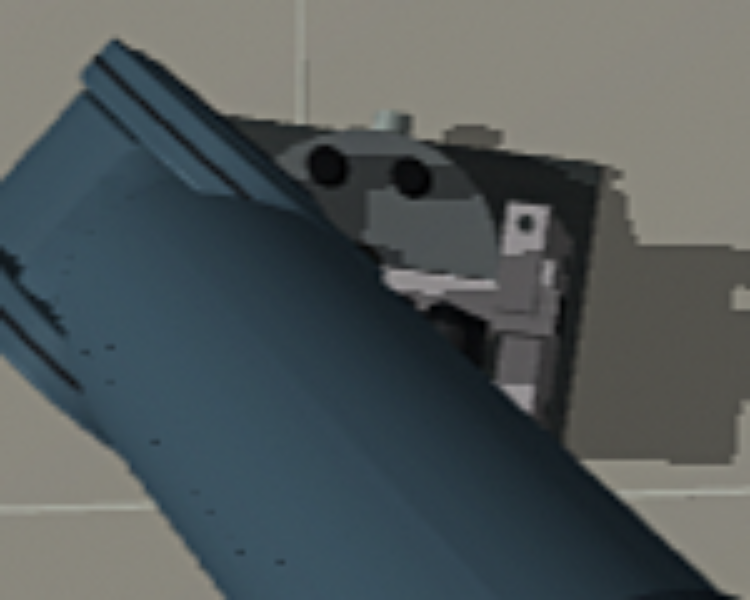

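The bar slides squarely. The dark end face moved from (262,425) to (336,427), about 37 mm, so its centre is at clamp x ≈ −11. Push force is about 3 N. I go on slowly for the last 11 mm.

```bash
python3 -m jog '[{"x":0.002,"y":-0.0003,"z":0,"rx":0,"ry":0,"rz":0},{"x":0.004,"y":-0.0006,"z":0,"rx":0,"ry":0,"rz":0},{"x":0.006,"y":-0.001,"z":0,"rx":0,"ry":0,"rz":0},{"x":0.008,"y":-0.0013,"z":0,"rx":0,"ry":0,"rz":0},{"x":0.008,"y":-0.0013,"z":0,"rx":0,"ry":0,"rz":0}]'; python3 -m jog '[{"x":0.001,"y":-0.0002,"z":0,"rx":0,"ry":0,"rz":0},{"x":0.002,"y":-0.0003,"z":0,"rx":0,"ry":0,"rz":0},{"x":0.002,"y":-0.0003,"z":0,"rx":0,"ry":0,"rz":0}]'
python3 - <<'E'
from h import *
s=show();d=s["tcp_pos"][:2]*1000-[606.7,159];print("clamp",d@[.9873,-.159],d@[.159,.9873])
from workcell import manip
for n in("side",):
    c=manip.capture(n);np.savez(n+"10.npz",**c);r=c["color"][110:240,260:400] if n=="side" else c["color"][180:300,180:330]
    cv2.imwrite(f"pics/{n}10.png",cv2.resize(r,None,fx=5,fy=5))
E
```

```text
time: 16.2
tcp_pos: [0.5805, 0.1633, 0.04]
tool_rot: [0.056, 0.705, -0.056, 0.705]
ft_force: [0.1, 0.2, -0.7]
opening: 0.996
time: 16.58
tcp_pos: [0.5818, 0.163, 0.0399]
tool_rot: [0.056, 0.705, -0.056, 0.705]
ft_force: [-3.6, -0.7, 0.8]
opening: 0.997
t 16.57 tcp [581.8 163.   39.9] toolx [-8.e-04 -2.e-04 -1.e+00] tooly [ 1.569e-01  9.876e-01 -3.000e-04] yawY 80.97 q [ 0.11  0.78 -0.64  1.74  0.61  0.83  0.59] F [-3.6 -0.7  0.8] op 0.997
clamp -25.243017377477905 0.03100429878861373
```

View pics/side10.png

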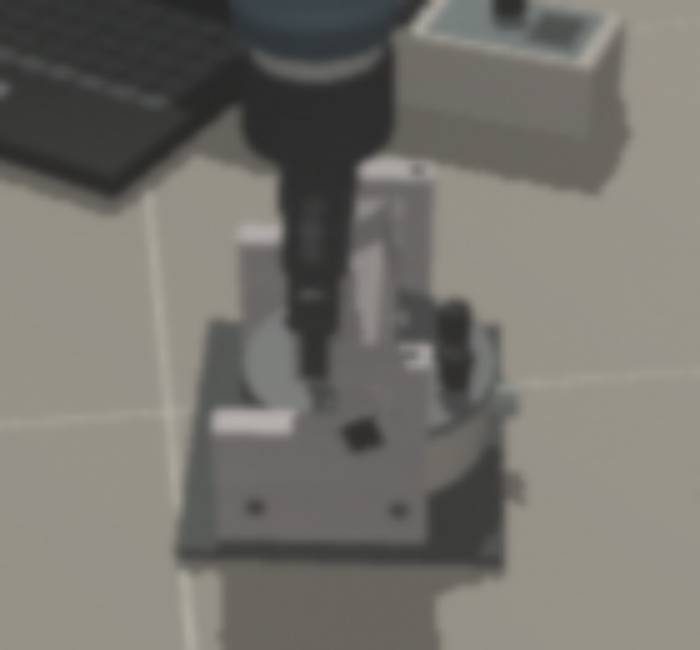

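The bar's front edge has dipped into the notches. The end face at (361,434) is rolled about 30°, with its back bottom edge still on the ledge ends. Pushing lower on the bar is safer, so I check the tip height first.

Run:
```python
from h import *
c=dict(np.load("side10.npz"));p=cloud(c)
for v in range(166,192,2): print(v,[tuple((p[v,u]*1000).round().astype(int).tolist()) for u in range(317,330,2)],c["color"][v,322].tolist())
cv2.imwrite("pics/z10.png",cv2.resize(c["color"][150:210,300:370],None,fx=10,fy=10,interpolation=2))
```

```text
166 [(558, 94, 153), (562, 92, 154), (567, 95, 152), (572, 92, 154), (577, 92, 153), (584, 117, 135), (596, 179, 92)] [49, 49, 50]
168 [(558, 95, 147), (564, 115, 133), (581, 240, 46), (586, 237, 48), (576, 90, 149), (584, 114, 132), (595, 172, 91)] [72, 73, 74]
170 [(558, 94, 142), (564, 113, 128), (569, 109, 130), (574, 110, 130), (576, 90, 143), (584, 114, 126), (594, 162, 92)] [56, 57, 57]
172 [(557, 93, 137), (563, 98, 133), (567, 96, 134), (572, 91, 137), (576, 90, 137), (583, 111, 122), (593, 155, 91)] [49, 50, 49]
174 [(557, 92, 131), (562, 90, 133), (567, 92, 131), (572, 93, 130), (576, 89, 132), (582, 94, 128), (592, 143, 93)] [51, 51, 51]
176 [(557, 97, 122), (562, 93, 125), (567, 91, 126), (572, 92, 124), (576, 90, 126), (591, 185, 57), (591, 137, 91)] [48, 49, 49]
178 [(564, 180, 56), (564, 116, 102), (568, 108, 107), (573, 108, 107), (578, 113, 103), (581, 88, 121), (585, 85, 122)] [49, 50, 50]
180 [(563, 173, 55), (564, 118, 95), (568, 109, 101), (573, 107, 101), (578, 111, 98), (580, 79, 121), (585, 79, 121)] [49, 50, 50]
182 [(562, 163, 56), (563, 116, 90), (568, 110, 94), (573, 106, 96), (578, 112, 91), (579, 69, 123), (584, 72, 120)] [48, 50, 50]
184 [(561, 152, 57), (563, 117, 83), (568, 106, 91), (573, 106, 90), (578, 110, 87), (579, 69, 117), (583, 69, 116)] [53, 54, 54]
186 [(561, 145, 56), (566, 146, 55), (571, 143, 56), (573, 114, 78), (578, 113, 78), (579, 72, 109), (583, 66, 113)] [79, 80, 80]
188 [(560, 134, 58), (565, 136, 56), (570, 135, 56), (575, 133, 57), (580, 135, 55), (580, 87, 91), (585, 82, 95)] [84, 85, 84]
190 [(559, 130, 55), (564, 130, 54), (569, 129, 55), (574, 127, 55), (579, 125, 56), (579, 78, 92), (584, 74, 94)] [97, 98, 97]
```

View pics/z10.png

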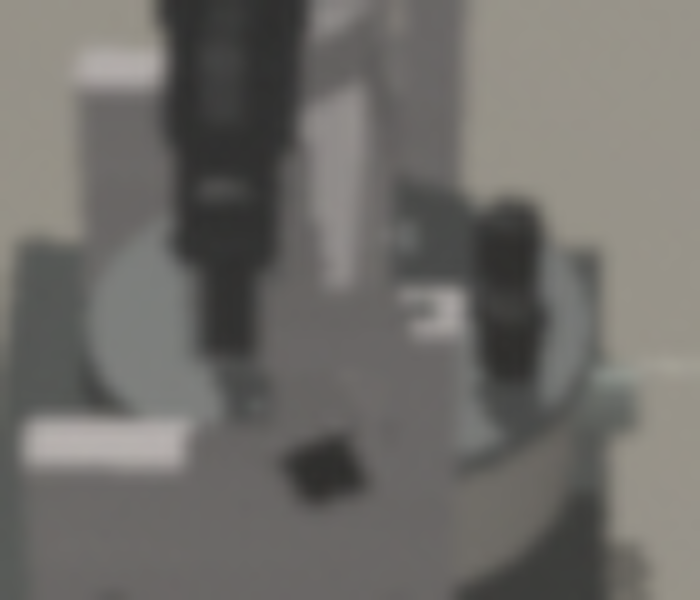

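The end face is a diamond, so the bar has tipped by roughly 30–55° in the notches. The tip is at 78–80 mm. I back off 30 mm so the bar can settle, then look.

```bash
python3 -m jog '[{"x":-0.006,"y":0.001,"z":0,"rx":0,"ry":0,"rz":0},{"x":-0.02,"y":0.0032,"z":0,"rx":0,"ry":0,"rz":0},{"x":-0.04,"y":0.0064,"z":0,"rx":0,"ry":0,"rz":0},{"x":-0.06,"y":0.0097,"z":-0.004,"rx":0,"ry":0,"rz":0},{"x":-0.06,"y":0.0097,"z":-0.004,"rx":0,"ry":0,"rz":0}]'
python3 - <<'E'
from h import *
show()
from workcell import manip
for n in("side","top"):
    c=manip.capture(n);np.savez(n+"11.npz",**c);r=c["color"][140:220,295:375] if n=="side" else c["color"][190:290,190:320]
    cv2.imwrite(f"pics/{n}11.png",cv2.resize(r,None,fx=6,fy=6,interpolation=2))
    p=cloud(c);Z=p[...,2];dx=p[...,0]*1000-606.7;dy=p[...,1]*1000-159;a=.9873*dx-.159*dy;b=.159*dx+.9873*dy
    for lo,hi in((-72,-20),(20,72)):
      for xx in range(-24,24,4):
        m=(c["depth"]>.1)&(a>xx)&(a<xx+4)&(b>lo)&(b<hi)&(Z>.068)
        if m.sum()>2: print(n,lo,xx,m.sum(),(np.median(Z[m])*1000).round(1))
E
```

```text
time: 17.25
tcp_pos: [0.5201, 0.173, 0.0359]
tool_rot: [0.055, 0.705, -0.055, 0.704]
ft_force: [0.9, 0.1, -0.4]
opening: 1.0
t 17.25 tcp [520.1 173.   35.9] toolx [-1.5e-03 -6.0e-04 -1.0e+00] tooly [ 1.547e-01  9.880e-01 -8.000e-04] yawY 81.1 q [ 0.08  0.71 -0.65  1.89  0.62  0.75  0.5 ] F [ 0.9  0.1 -0.4] op 1.0
side -72 -16 3 91.7
side -72 -12 7 93.6
side -72 -8 6 94.9
side -72 -4 9 97.2
side -72 0 9 98.7
side -72 4 6 92.4
side -72 8 6 86.0
side 20 -16 16 91.3
side 20 -12 14 93.6
side 20 -8 16 95.4
side 20 -4 15 97.2
side 20 0 17 98.8
side 20 4 18 91.0
side 20 8 11 84.9
top -72 -16 15 88.9
top -72 -12 41 89.8
top -72 -8 39 91.5
top -72 -4 44 92.7
top -72 0 39 95.1
top -72 4 35 94.9
top -72 8 29 87.9
top -72 12 21 80.7
top 20 -16 16 88.3
top 20 -12 42 89.1
top 20 -8 38 91.6
top 20 -4 40 93.2
top 20 0 39 95.1
top 20 4 37 95.7
top 20 8 29 88.0
top 20 12 18 80.9
```

View pics/side11.png

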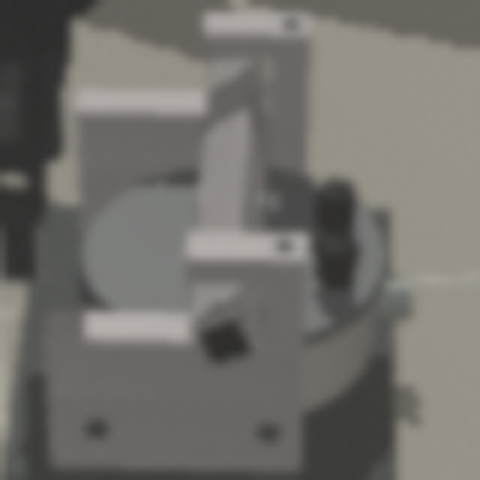

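View pics/top11.png

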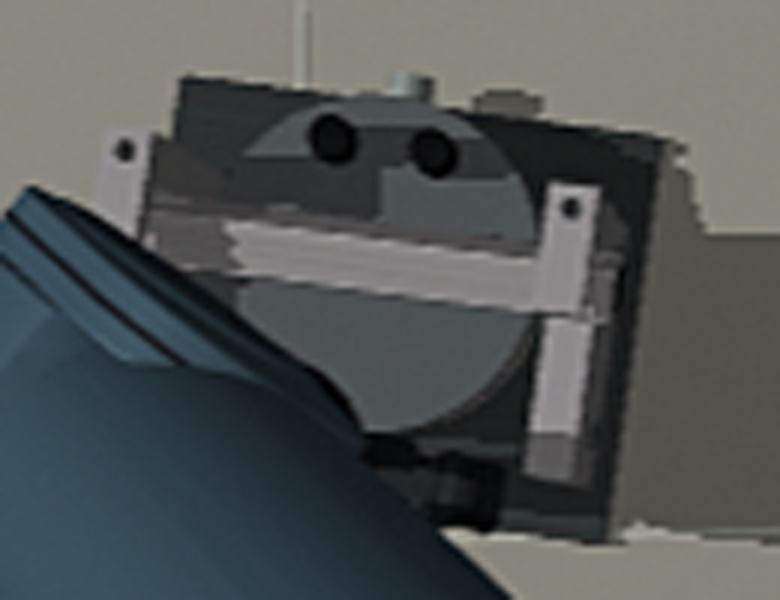

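Depth profiles on both sides agree. The bar has rolled forward about 65° evenly at both ends. Its top peak is at clamp (3, 97), its front corner leans on the back wall at (13, 79), and its lower corner is on the notch floor. It needs the last 25° of forward roll. Pressing the peak gently down and forward with both fingertips should do that. I raise the fingers and move over it.

```bash
python3 -m jog '[{"x":0,"y":0,"z":0.02,"rx":0,"ry":0,"rz":0},{"x":0.005,"y":-0.0008,"z":0.04,"rx":0,"ry":0,"rz":0},{"x":0.03,"y":-0.0048,"z":0.048,"rx":0,"ry":0,"rz":0},{"x":0.06,"y":-0.0097,"z":0.048,"rx":0,"ry":0,"rz":0},{"x":0.0846,"y":-0.0136,"z":0.048,"rx":0,"ry":0,"rz":-0.003}]'; python3 -m jog '[{"x":0,"y":0,"z":0,"rx":0,"ry":0,"rz":0},{"x":0,"y":0,"z":-0.01,"rx":0,"ry":0,"rz":0},{"x":0,"y":0,"z":-0.016,"rx":0,"ry":0,"rz":0},{"x":0,"y":0,"z":-0.016,"rx":0,"ry":0,"rz":0}]'
python3 - <<'E'
from h import *
s=show();d=s["tcp_pos"][:2]*1000-[606.7,159];print("clamp",d@[.9873,-.159],d@[.159,.9873])
from workcell import manip
c=manip.capture("side");np.savez("side12.npz",**c);cv2.imwrite("pics/side12.png",cv2.resize(c["color"][120:220,275:395],None,fx=6,fy=6,interpolation=2))
E
```

```text
time: 17.98
tcp_pos: [0.6092, 0.1586, 0.0859]
tool_rot: [0.058, 0.704, -0.057, 0.706]
ft_force: [1.0, -0.4, 0.5]
opening: 1.001
time: 18.48
tcp_pos: [0.6056, 0.1591, 0.0672]
tool_rot: [0.056, 0.705, -0.057, 0.704]
ft_force: [-0.3, 0.3, 0.6]
opening: 0.995
t 18.48 tcp [605.6 159.1  67.2] toolx [-1.7e-03 -5.0e-04 -1.0e+00] tooly [ 1.592e-01  9.872e-01 -8.000e-04] yawY 80.84 q [ 0.12  0.77 -0.66  1.67  0.58  0.91  0.64] F [-0.3  0.3  0.6] op 0.995
clamp -1.063354239804751 -0.050750273981158125
```

View pics/side12.png

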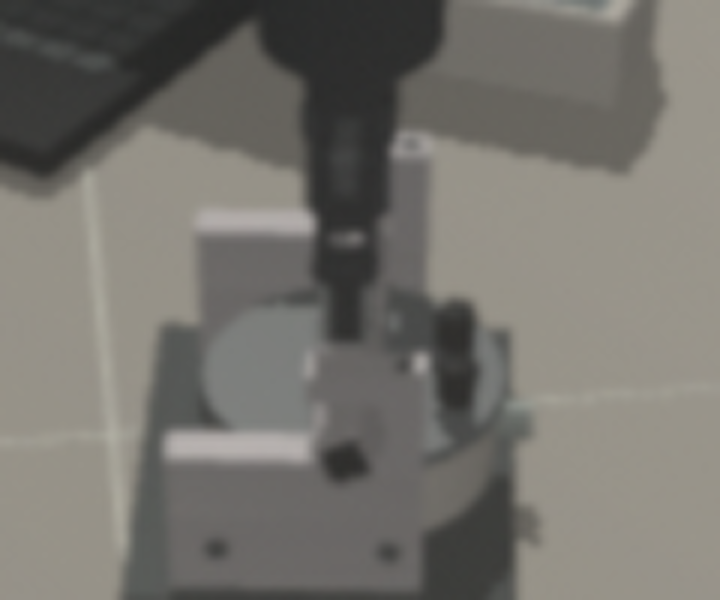

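The fingertips hover over the bar, with the near tip at about (347,335). The end face is still a diamond at (343,460). I press down and forward gently, watching the force.

```bash
python3 -m jog '[{"x":0,"y":0,"z":-0.003,"rx":0,"ry":0,"rz":0},{"x":0,"y":0,"z":-0.006,"rx":0,"ry":0,"rz":0},{"x":0,"y":0,"z":-0.008,"rx":0,"ry":0,"rz":0},{"x":0,"y":0,"z":-0.008,"rx":0,"ry":0,"rz":0}]'; python3 -m jog '[{"x":0.001,"y":-0.0002,"z":-0.001,"rx":0,"ry":0,"rz":0},{"x":0.002,"y":-0.0003,"z":-0.002,"rx":0,"ry":0,"rz":0},{"x":0.002,"y":-0.0003,"z":-0.002,"rx":0,"ry":0,"rz":0}]'; python3 -m jog '[{"x":0.001,"y":-0.0002,"z":-0.001,"rx":0,"ry":0,"rz":0},{"x":0.002,"y":-0.0003,"z":-0.001,"rx":0,"ry":0,"rz":0},{"x":0.002,"y":-0.0003,"z":-0.001,"rx":0,"ry":0,"rz":0}]'
```

```text
time: 19.02
tcp_pos: [0.6082, 0.1591, 0.0609]
tool_rot: [0.057, 0.704, -0.057, 0.706]
ft_force: [2.0, -0.6, 5.3]
opening: 0.999
time: 19.4
tcp_pos: [0.6109, 0.1588, 0.059]
tool_rot: [0.057, 0.704, -0.057, 0.706]
ft_force: [3.8, -1.0, 5.7]
opening: 0.997
time: 19.77
tcp_pos: [0.6098, 0.1584, 0.0563]
tool_rot: [0.057, 0.705, -0.057, 0.704]
ft_force: [-0.2, -0.3, -0.4]
opening: 1.0
```

Contact was about 6 N, then the force fell to zero, so the bar probably dropped. I lift clear and look.

```bash
python3 -m jog '[{"x":0,"y":0,"z":0.02,"rx":0,"ry":0,"rz":0},{"x":0,"y":0,"z":0.05,"rx":0,"ry":0,"rz":0},{"x":-0.03,"y":0.005,"z":0.08,"rx":0,"ry":0,"rz":0},{"x":-0.08,"y":0.013,"z":0.09,"rx":0,"ry":0,"rz":0},{"x":-0.13,"y":0.021,"z":0.09,"rx":0,"ry":0,"rz":0}]'
python3 - <<'E'
from h import *
show()
from workcell import manip
for n in("side","top"):
    c=manip.capture(n);np.savez(n+"13.npz",**c);r=c["color"][140:220,295:375] if n=="side" else c["color"][190:290,190:320]
    cv2.imwrite(f"pics/{n}13.png",cv2.resize(r,None,fx=6,fy=6,interpolation=2))
    p=cloud(c);Z=p[...,2];dx=p[...,0]*1000-606.7;dy=p[...,1]*1000-159;a=.9873*dx-.159*dy;b=.159*dx+.9873*dy
    for lo,hi in((-72,-20),(20,72)):
        print(n,lo,[(xx,int(m.sum()),float((np.median(Z[m])*1000).round(1))) for xx in range(-24,24,4) for m in [(c["depth"]>.1)&(a>xx)&(a<xx+4)&(b>lo)&(b<hi)&(Z>.068)] if m.sum()>2])
    m=(c["depth"]>.1)&(abs(a)<18)&(abs(b)<110)&(Z>.085)&(Z<.099); print("y ext",np.percentile(b[m],[0,1,99,100]).round(1))
E
```

```text
time: 20.4
tcp_pos: [0.48, 0.1804, 0.149]
tool_rot: [0.057, 0.704, -0.056, 0.706]
ft_force: [0.7, 1.2, 0.3]
opening: 1.001
t 20.4 tcp [480.  180.4 149. ] toolx [ 2.7e-03  8.0e-04 -1.0e+00] tooly [0.1599 0.9871 0.0012] yawY 80.8 q [ 0.17  0.5  -0.79  1.92  0.45  0.9   0.57] F [0.7 1.2 0.3] op 1.001
side -72 [(-12, 5, 92.6), (-8, 8, 91.8), (-4, 7, 92.3), (0, 8, 92.4), (4, 4, 92.0), (8, 8, 92.0)]
side 20 [(-12, 11, 91.8), (-8, 16, 92.1), (-4, 17, 92.4), (0, 15, 91.4), (4, 17, 92.8), (8, 19, 91.5)]
y ext [-103.1 -101.9   96.2   99.6]
top -72 [(-8, 44, 88.0), (-4, 41, 89.8), (0, 38, 90.6), (4, 37, 89.8), (8, 39, 89.4), (12, 29, 90.0)]
top 20 [(-8, 48, 88.2), (-4, 38, 89.5), (0, 40, 90.1), (4, 39, 90.0), (8, 37, 90.4), (12, 31, 89.5)]
y ext [-100.9  -99.5   78.2   79.8]
```

View pics/side13.png

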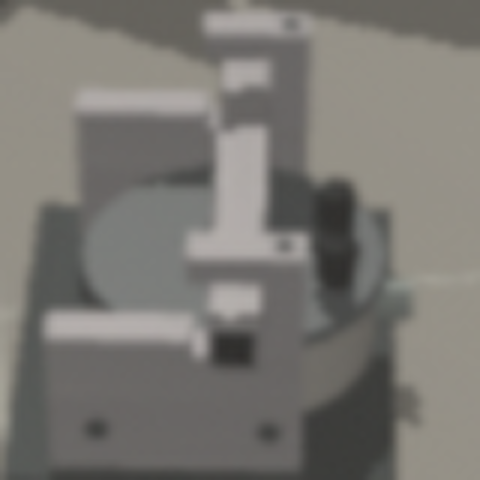

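View pics/top13.png

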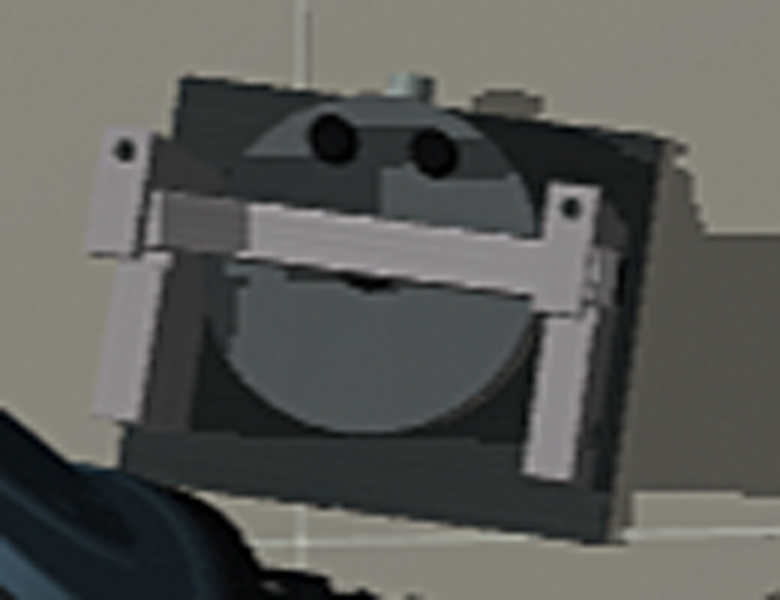

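The bar is flat with its top at 92 mm on both sides and both ends seated in the notches under the hooks. I check the other objects against the first pictures, then hand in.

Run:
```python
from h import *
a=np.load("top0.npz")["color"].astype(int);b=np.load("top13.npz")["color"].astype(int)
for n,(x,y,w,h) in dict(spanner=(180,320,65,50),flange=(330,300,40,40),elbow=(262,138,32,32),jar=(342,140,35,38),case=(405,145,48,36),short=(400,212,65,18)).items():
    d=abs(a-b)[y:y+h,x:x+w].max(2);print(n,(d>25).mean().round(3))
from workcell import manip
s=show();manip.sign_off()
```

```text
spanner 0.961
flange 0.021
elbow 0.0
jar 0.0
case 0.0
short 0.0
t 20.5 tcp [475.2 180.6 147.8] toolx [-0.0025 -0.0021 -1.    ] tooly [ 0.154   0.9881 -0.0025] yawY 81.14 q [ 0.17  0.5  -0.79  1.92  0.45  0.9   0.57] F [-0.6 -0.6  1.4] op 0.998
the job is handed in; nothing more can be done
```

The long bar is lying flat in both notches, under the hooks, and the job was handed in at about 20.5 s of the 58 s allowed.

**What I did:**
- **First grasp:** it closed above the bar, because the fingertips were about 26 mm higher than the reported tool position. I measured that offset in the side view, corrected for it, and gripped the long bar at its middle.
- **Placing:** I laid the bar across both ledges, centred to within about 1 mm, and let go of it there.
- **Pushing:** I turned the gripper 90° and pushed the bar back with both fingers. It tipped forward and stuck about 65° rolled in the notches. I pressed it gently down and forward with the fingertips (about 6 N) and it dropped flat, a quarter turn from how it lay on the ledges.

**Last checks:**
- **Seating:** the side view puts the bar's top at about 92 mm at both sides, which is the seated height. The top view reads 88–90 mm, low by the same 2 mm or so it showed all along. The gripper was well clear and touching nothing.
- **Equal overhang:** the side view puts the ends about 102 mm and 96–100 mm from the centre line. The top view could only see one end, because a hook hides the other.
- **Other objects:** the short bar, jar, case and elbow show no change in the top view, and the ring shows almost none (2% of pixels). The spanner check failed: 96% of the pixels there had changed in the last picture. The arm was probably in the way, so I could not confirm that the spanner had stayed put; the gripper never worked near it.

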